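Hook a slipped joint coupler out of cable trunking

ROBOT

A 6-joint arm with a two-finger parallel gripper is mounted at the origin on the work surface. World frame = base frame: x ahead of the robot, y to its left, z up, the work surface at z = 0. Lengths are in m, angles in degrees, forces in N, time in s.
With the tool pointing down it reaches from about 0.4 to 0.825 m from the base axis. Payload 7 kg.
Tool frame: the origin (TCP) lies on the centre line of the jaws, within the pads' length; the fingertips stand 8 mm ahead of it and the grasp point (between the pads) lies 11 mm behind it; z points along the fingers, y is the line along which they close (so a half turn about z gives the same grasp; the last joint's range is limited). The gripper opens to 88 mm and grips with 3 to 60 N. Pads are 19 mm wide; open, the fingers measure 130 mm over their backs; the gripper's body (78 mm by 193 mm) begins 47 mm behind the grasp point.
Start: joints at [87.897, 20.546, 0.682, 0, -70.136, -16.507], TCP at [0.215, 0.64, 0.209] pointing down, gripper open.
Joint ranges: [-176.03, 176.03], [-82.01, 121.73], [-58.28, 71.71], [-173.87, 95.51], [-174.79, -0.11], [-173.66, 173.66]. Speed limits (degrees/s): [136.94, 136.94, 172.46, 180, 180, 180].

INTERFACE

Orientations are given as [roll, pitch, yaw] about the fixed x, y, z axes, in that order (R = Rz(yaw) Ry(pitch) Rx(roll)).
In Python, from plant import ctrl, vision gives the robot as it stands. The module is installed in compiled form; this text tells all that it offers.
- The arm moves only by the tool move_arm, never from a script. Its argument "moves" is one flat list of numbers, 7 for each row, row after row: the finger opening in cm, from 0 to 8.76, then the shift along the tool's x, y, z in cm, then the turn, a rotation vector about the tool's x, y, z in rad. A call has 1 to 8 rows; each row shifts and turns the commanded pose from where the row before left it, along the tool's axes as they then stand; what a row does not reach is not made up. A row lasts 1/10 s, in which the tool goes at most 50 mm and 8.59 degrees, less where a joint would pass 70% of its speed; a pose out of reach is approached as far as the arm can. A call with a gripper value outside its range is refused whole. The fingers move at their own pace and stop on an object; the grip force is fixed at half the most. Time passes only in rows, so rows that do not move let the fingers close. It gives the time, the measured TCP pose, the force, the opening and the grip force at its end, in the units of the state.
- ctrl.get_obs(): the state, without advancing time (a new reading comes with each control period).
- vision.snapshot(name): name is "scene" or "top"; returns (picture, depth): 384x512x3 uint8, red, green, blue; 384x512 float32, m along the optical axis (not along the pixel's ray), 0 where there is no reading.
- vision.camera_model(name): a dict with "vertical_fov" (degrees; the focal length in pixels is half the picture's height over the tangent of half this angle, whatever the lens; pixels are square), "cx", "cy" (the principal point, pixels), "cam_to_world" (4x4, takes a point from camera to world coordinates). Camera axes: x right, y down, z forward; pixel columns grow to the right and rows downward; lengths in m; the calibration is good to about 2 mm. A picture is of the moment at which its call begins. camera_model takes no time and is no camera call.
- ctrl.close_job(): hands the job in; it is judged then, once.
The state is a dict: "clock": time; "joint_pos": joint angles; "qvel": joint speeds; "tau": joint torques, N m; "tool_pos": TCP position; "orientation": TCP orientation; "force": force on the tool from outside, world axes, zero at the start; "moment": the same for the moment, N m; "opening": finger opening in m; "gripper_force": force on a finger pad.
Only numpy, scipy, OpenCV 4.12 (cv2) and the standard library are available. Lean on these libraries where they do the work, as an engineer would, in place of code of your own. Each camera call takes 0.05 s, during which the arm holds its last target. There are 200 camera calls.

TASK

The blue joint coupler has slipped down inside the white trunking and is held there under the sprung yellow cable retainer. Take the red hooked pick from the rubber mat, reach it in through the trunking's open end, catch the coupler from behind and draw it right out, feeling your way so that the thin plastic is never pushed hard; no fingers on the coupler until it is out. Then lay the pick back on the mat, put the coupler in the orange parts box, and leave everything else where it is.

Things in the scene. Friction and masses are not known exactly. Their poses are not given: they have to be found in the camera images.
- trunking: Fixed plywood board 315 x 150 x 9 mm carrying a 120 mm stub of white U trunking that ends in a white back box (86 x 86 x 40 mm). Origin: board underside, below the middle of the trunking's open end. x runs along the trunking, inwards from the open end; z up. The board spans x -105 to 210, y -75 to 75 mm, and is bare in front of the open end.
- mouth (a point): Middle of the trunking's open end, on the channel floor, 11 mm above the board's underside (2 mm above the board's top); axes as the trunking. The channel is 36 mm wide inside (y -18 to 18); walls 2.5 mm thick and 25 mm high above this floor, with lips turned 4 mm inwards in their top 2 mm, leaving a 28 mm slot open to the top.
- channel_end (a point): Middle of the channel's closed inner end, on its floor, 120 mm inside the open end: the plain outer wall of the back box. Axes as the trunking.
- retainer (a joint): Yellow sprung cable retainer, a 10 mm wide bridge over the channel 61 to 71 mm inside the open end. Slides straight down (+) or up (-), -2 to 1.5 mm; at 0 it rests on the coupler's top edges, pressing down with about 11 N, so dragging the coupler takes some 5 to 10 N until it is past. It never comes below 18 mm over the channel floor.
- coupler_mid (a point): Centre of the joint coupler, a loose blue plastic U sleeve 44 (x) x 34 (y) x 20 mm, 30 g; base 2.5 mm, side walls 2 mm thick, open at both ends and on top (z). The point is half-way along, across and up. It starts flat on the channel floor under the retainer, long axis along the trunking, near end 32 to 56 mm inside the open end, 1 mm play to each wall.
- coupler: The same coupler: its origin is in the middle of its underside.
- pick_grip (a point): Place to grip the hooked pick, in its axis, 8 mm above the handle's underside. x points along it to the hook, z up. 85 g. The red handle is a bar 14 mm wide (y), 16 mm high, from 75 mm behind this point to 13 mm ahead; then a 12 mm ferrule and a 4 mm steel shaft in the same axis that ends 150 mm ahead, bent square to +y: a level hook.
- pick: The same pick: its origin is 25 mm ahead of pick_grip along x, on the handle's underside.
- pick_tip (a point): Centre of the 5 mm ball on the end of the pick's hook: 150 mm ahead of pick_grip along x, 9 mm to +y, same height. The ball reaches 2.5 mm farther to +y. It rides off the coupler's thin wall end unless it is kept lightly pressed against the trunking's wall. Same axes as pick_grip.
- mat: Fixed black rubber tool mat, 240 (x) x 140 (y) x 3 mm; origin at the centre of its underside. The hooked pick lies on it at about y = +30 mm, pointing to +x.
- parts_box: Fixed open orange box, 160 (x) x 120 (y) x 45 mm high, walls and floor 3 mm; origin at the centre of its underside.
- awl: Straight pick with a green handle, lying on the mat beside the hooked one (about 65 mm to its right). Bystander.
- pliers: Pliers with yellow handles. Bystander.
- screwdriver: Screwdriver. Bystander.
- tape_roll: Roll of black tape, 70 mm across. Bystander.
- plug_jar: Clear jar with a blue cap. Bystander.
- tape_measure: Yellow tape measure. Bystander.
- cover_plate: White 86 mm cover plate. Bystander.
- torch: Aluminium torch. Bystander.

How it is judged:
By the outcome, as a careful person would: the job done as asked, in the order asked, and still so for the second after the job is handed in, with the robot touching nothing.
It also fails if it takes over 72 s, if anything falls off the work surface, if the arm or the gripper's body presses on something with over 40 N, if the wrist force passes 120 N, or if a joint passes its speed limit or range.

## Working session

There is one attempt and no reset: what is moved stays moved. The work goes in short steps, Python scripts to look and compute and a tool call to move; the robot and the scene stay as the last step left them, time stands still between calls to the robot, and variables do not carry over. Pictures are saved under pics/ and viewed, at most 10 in all, crops included, and the job is handed in when it is done.

Besides the shell and the picture viewer there is one more tool, called after "Call:" in YAML: its name, and indented under it one key for each argument. move_arm: Moves the arm, as the interface text tells. Its arguments: {"type":"object","properties":{"moves":{"type":"array"}},"required":["moves"]}

```bash
mkdir -p pics
cat > h.py <<'E'
import numpy as np, cv2
from plant import ctrl, vision
def snap(n):
    p,d=vision.snapshot(n); m=vision.camera_model(n); np.savez(f'{n}.npz',p=p,d=d,T=m['cam_to_world'],f=192/np.tan(np.radians(m['vertical_fov']/2)),c=[m['cx'],m['cy']]); return load(n)
def load(n):
    z=np.load(f'{n}.npz'); p,d,T,f,c=[z[k] for k in ('p','d','T','f','c')]
    v,u=np.mgrid[:384,:512]; P=np.stack([(u-c[0])/f*d,(v-c[1])/f*d,d,np.ones_like(d)],-1)@T.T
    return p,P[...,:3],d
E
python3 - <<'E'
from h import *
for n in('top','scene'):
    p,P,d=snap(n); cv2.imwrite(f'pics/{n}0.png',cv2.resize(p[...,::-1],(800,600),interpolation=cv2.INTER_CUBIC))
    m=vision.camera_model(n); print(n,np.round(m['cam_to_world'],3).tolist(),m['vertical_fov'],m['cx'],m['cy'])
print(ctrl.get_obs())
E
```

```text
top [[0.011, -0.992, 0.128, 0.437], [-1.0, -0.011, 0.002, 0.075], [-0.0, -0.128, -0.992, 0.969], [0.0, 0.0, 0.0, 1.0]] 55.18400377940438 251.00148647003118 190.8173888658119
scene [[0.538, 0.594, -0.598, 1.451], [0.843, -0.374, 0.386, -0.52], [0.006, -0.712, -0.702, 1.119], [0.0, 0.0, 0.0, 1.0]] 42.832693619517116 257.0332786564441 189.54324835890594
{'clock': 0.1, 'joint_pos': array([ 8.78973607e+01,  2.05874378e+01,  6.38497934e-01, -1.72518552e-02,
       -7.01364996e+01, -1.65077833e+01]), 'qvel': array([-0.11767508, -0.1014285 ,  0.15886249,  0.04529942, -0.09860416,
       -0.1384344 ]), 'tau': array([-1.79305891e-03, -5.84162343e+01,  2.93750167e+01,  7.01559797e+00,
        1.01114748e-02, -4.79891276e-05]), 'tool_pos': array([0.21528682, 0.63924915, 0.20821273]), 'orientation': array([ 1.79913474e+02, -8.72921598e-03, -1.86162899e+01]), 'force': array([-0.76737634, -0.81338645, -0.09002732]), 'moment': array([-0.04276507, -0.03166595, -0.06416322]), 'gripper_force': 0.0, 'opening': 0.08744306695723195}
```

View pics/top0.png

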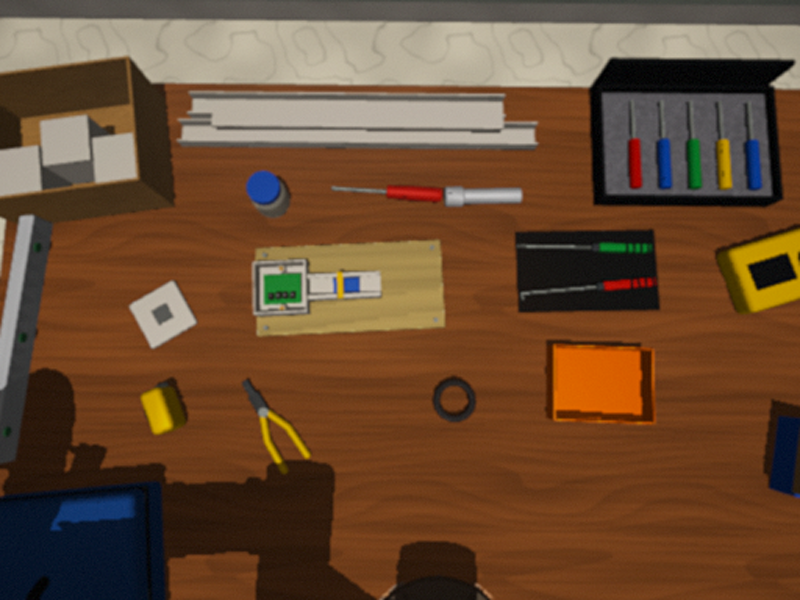

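View pics/scene0.png

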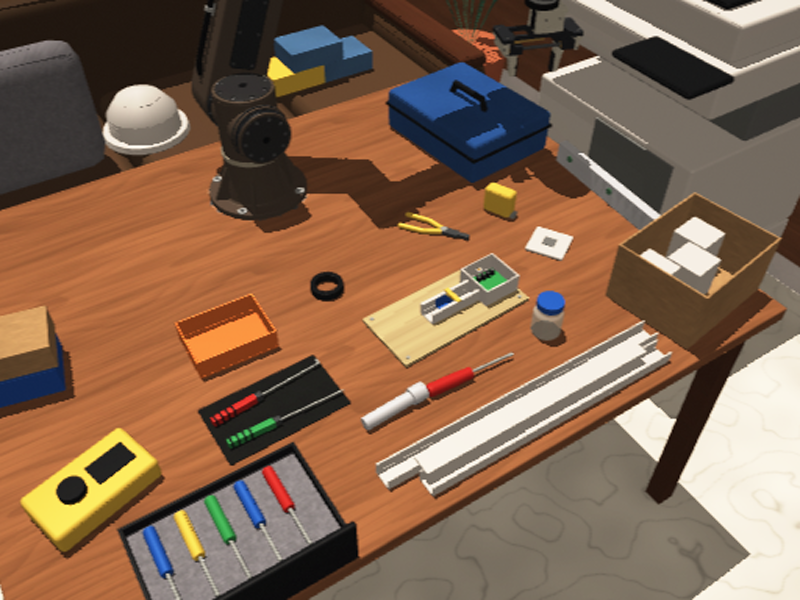

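The top view shows the trunking opening to the right at about (380,285) and pointing to world +y. The mat is at (587,271), with the hooked pick's red handle at (628,285), its hook at (520,295), and the parts box at (603,383). The scene view agrees. Next I'll measure.

```bash
cat >> h.py <<'E'
def plane(n,uv,h):
    z=np.load(f'{n}.npz'); T,f,c=z['T'],z['f'],z['c']; uv=np.atleast_2d(uv).astype(float)
    r=np.c_[(uv-c)/f,np.ones(len(uv))]@T[:3,:3].T; o=T[:3,3]; return o+r*((h-o[2])/r[:,2])[:,None]
def rect(xy):
    (c,s,a)=cv2.minAreaRect(xy.astype(np.float32)); return np.round(c,4),np.round(s,4),round(a,2),np.round(cv2.boxPoints((c,s,a)),4).tolist()
def masks(p):
    H=cv2.cvtColor(p,cv2.COLOR_RGB2HSV).astype(int); return H[...,0],H[...,1],H[...,2]
E
python3 - <<'E'
from h import *
for n in('top','scene'):
    p,P,d=load(n); h,s,v=masks(p); X,Y,Z=[P[...,i] for i in range(3)]
    def rep(name,m,ht):
        k,l,st,_=cv2.connectedComponentsWithStats(m.astype(np.uint8),connectivity=8)
        if k<2: print(name,'none');return
        i=1+np.argmax(st[1:,4]); vv,uu=np.nonzero(l==i); W=plane(n,np.c_[uu,vv],ht)
        print(n,name,st[i].tolist(),'z med',np.round(np.median(Z[l==i]),4),*rect(W[:,:2]))
        return l==i
    near=(X>.3)&(X<.8)
    rep('board',near&(h>14)&(h<30)&(s>60)&(v>110)&(Y>-.1)&(Y<.35)&(Z<.03),.009)
    rep('mat',near&(v<40)&(Y<-.05)&(Y>-.45)&(Z<.02),.003)
    rep('red',near&((h<6)|(h>172))&(s>180)&(v>110)&(Y<-.1)&(Y>-.45)&(Z<.035)&(Z>.008)&(X<.66),.012)
    rep('coup',near&(h>100)&(h<130)&(s>100)&(Y<.15)&(Y>0)&(Z<.05)&(X<.62),.02)
    rep('yel',near&(h>20)&(h<32)&(s>180)&(Y<.2)&(Y>0)&(Z>.02)&(X<.62)&(X>.45),.034)
    rep('white',near&(s<50)&(v>120)&(Y<.3)&(Y>0.0)&(Z>.02)&(X<.62)&(X>.45),.036)
    rep('box',near&(h>6)&(h<16)&(s>220)&(v>150)&(Y<-.05)&(Y>-.4)&(X<.52),.045)
p,P,d=load('top')
c=p[170:205,190:260,::-1]; c2=p[145:205,325:425,::-1]
im=np.zeros((600,800,3),np.uint8); a=cv2.resize(c,None,fx=8,fy=8,interpolation=0); im[:280,:560]=a; b=cv2.resize(c2,None,fx=5,fy=5,interpolation=0); im[290:590,:500]=b
cv2.imwrite('pics/crop1.png',im)
E
```

```text
top board [163, 153, 122, 63, 4858] z med 0.0097 [0.5799 0.149 ] [0.1542 0.3172] 3.55 [[0.49309998750686646, 0.30250000953674316], [0.5127000212669373, -0.014100000262260437], [0.666700005531311, -0.004600000102072954], [0.6470999717712402, 0.31200000643730164]]
top mat [330, 147, 90, 40, 2535] z med 0.0035 [ 0.6343 -0.2539] [0.1006 0.2365] 3.27 [[0.5773000121116638, -0.1386999934911728], [0.5907999873161316, -0.3747999966144562], [0.6912999749183655, -0.36910000443458557], [0.6777999997138977, -0.13289999961853027]]
top red [386, 179, 18, 7, 91] z med 0.0195 [ 0.5889 -0.3019] [0.0141 0.045 ] 5.41 [[0.579800009727478, -0.2802000045776367], [0.5839999914169312, -0.32499998807907104], [0.5979999899864197, -0.3237000107765198], [0.5938000082969666, -0.27889999747276306]]
top coup [223, 177, 7, 10, 60] z med 0.0143 [0.5839 0.1417] [0.0238 0.0157] 1.05 [[0.5717999935150146, 0.1492999941110611], [0.5720999836921692, 0.13369999825954437], [0.5958999991416931, 0.13410000503063202], [0.5956000089645386, 0.14980000257492065]]
top yel [216, 174, 4, 17, 55] z med 0.0399 [0.5803 0.1626] [0.0417 0
[... 1550 characters left out ...]
0.0315] 55.62 [[0.5546000003814697, 0.14270000159740448], [0.5806000232696533, 0.12489999830722809], [0.5895000100135803, 0.1379999965429306], [0.5634999871253967, 0.155799999833107]]
scene yel [286, 187, 5, 5, 5] z med 0.0349 [0.5777 0.1607] [0.0215 0.    ] 0.85 [[0.5669000148773193, 0.16050000488758087], [0.5669000148773193, 0.16050000488758087], [0.5884000062942505, 0.1607999950647354], [0.5884000062942505, 0.1607999950647354]]
scene white [295, 163, 21, 24, 65] z med 0.0469 [0.5475 0.2465] [0.0607 0.1129] 47.76 [[0.4853000044822693, 0.2619999945163727], [0.5688999891281128, 0.18610000610351562], [0.6097000241279602, 0.23100000619888306], [0.5260999798774719, 0.3068999946117401]]
box none
```

View pics/crop1.png

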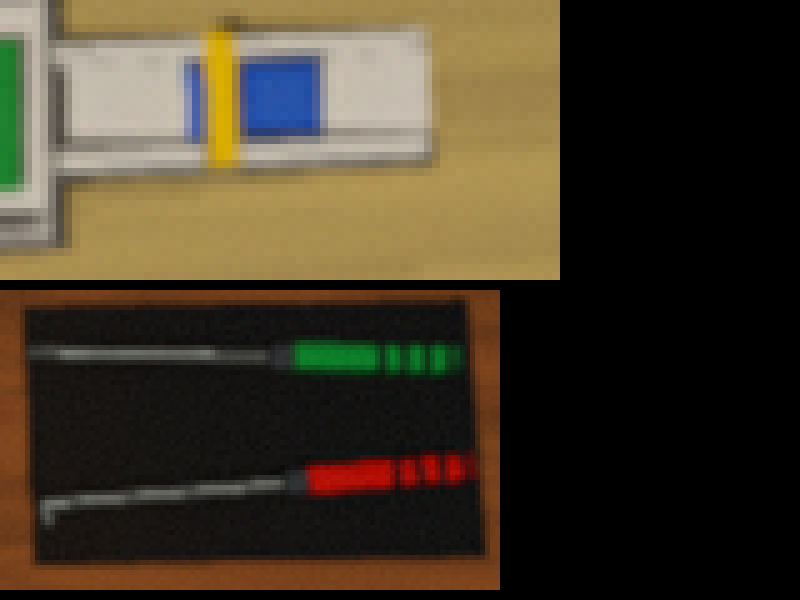

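The crop shows the coupler's near end at about u=230, roughly 38 mm inside, and the hook bending toward the robot. Next I'll compute the pick axis and plan the first approach.

```bash
cat >> h.py <<'E'
from scipy.spatial.transform import Rotation as Ro
def plan(goal,yaw,n,grip,o=None,roll=180,pitch=0):
    """straight world line from the measured pose to goal; rows of 7"""
    o=o or ctrl.get_obs(); p0=o['tool_pos']; R0=Ro.from_euler('xyz',o['orientation'],degrees=True); R1=Ro.from_euler('xyz',[roll,pitch,yaw],degrees=True)
    rv=(R0.inv()*R1).as_rotvec(); d=(np.array(goal)-p0)/n; out=[]
    for k in range(n):
        Rk=R0*Ro.from_rotvec(rv*k/n); out+=[grip]+list(np.round(Rk.inv().apply(d)*100,2))+list(np.round(rv/n,3))
    for k in range(0,len(out),56): print([float(x) for x in out[k:k+56]])
    return {'tool_pos':np.array(goal),'orientation':np.array([roll,pitch,yaw])}
M=np.array([.585,.096]); TY=93.6
def st():
    o=ctrl.get_obs(); print({k:np.round(o[k],4).tolist() for k in('clock','tool_pos','orientation','force','moment','opening','gripper_force')}); return o
E
python3 - <<'E'
from h import *
print(plane('top',[[386,182.8],[420.4,180.4],[334,188],[360,185.3],[334,191]],.011))
p,P,d=load('scene');h,s,v=masks(p);Z=P[...,2]
m=((h<6)|(h>172))&(s>150)&(v>90)&(P[...,1]<-.1)&(P[...,1]>-.45)&(P[...,0]<.62)&(P[...,0]>.56)&(Z>.0165)
print(m.sum(),rect(P[m][:,:2]))
p,P,d=load('top');h,s,v=masks(p);Z=P[...,2]
m=((h<6)|(h>172))&(s>150)&(v>80)&(P[...,1]<-.1)&(P[...,1]>-.45)&(P[...,0]<.62)&(P[...,0]>.56)&(Z>.0165)
print(m.sum(),rect(P[m][:,:2]))
o=plan([.56,.2,.2],-84.7,12,5)
plan([.587,-.29,.12],-84.7,12,5,o)
E
```

```text
[[ 0.58631006 -0.2793464   0.011     ]
 [ 0.59368208 -0.37029285  0.011     ]
 [ 0.57101162 -0.1420749   0.011     ]
 [ 0.57892009 -0.2106565   0.011     ]
 [ 0.56305249 -0.14192952  0.011     ]]
91 (array([ 0.5938, -0.3198]), array([0.0185, 0.0867]), 4.58, [[0.5810999870300293, -0.27730000019073486], [0.588100016117096, -0.3637000024318695], [0.6065000295639038, -0.362199991941452], [0.5996000170707703, -0.2757999897003174]])
151 (array([ 0.5903, -0.3201]), array([0.0133, 0.0893]), 4.71, [[0.5799999833106995, -0.27619999647140503], [0.5873000025749207, -0.365200012922287], [0.600600004196167, -0.36410000920295715], [0.5932999849319458, -0.2750999927520752]])
[5.0, 3.89, 2.55, 0.07, 0.0, -0.0, 0.096, 5.0, 4.12, 2.17, 0.07, 0.0, -0.0, 0.096, 5.0, 4.31, 1.76, 0.07, 0.0, -0.0, 0.096, 5.0, 4.46, 1.34, 0.07, 0.0, -0.0, 0.096, 5.0, 4.56, 0.91, 0.07, 0.0, -0.0, 0.096, 5.0, 4.63, 0.46, 0.07, 0.0, -0.0, 0.096, 5.0, 4.65, 0.02, 0.07, 0.0, -0.0, 0.096, 5.0, 4.63, -0.43, 0.07, 0.0, -0.0, 0.096]
[5.0, 4.57, -0.87, 0.07, 0.0, -0.0, 0.096, 5.0, 4.47, -1.31, 0.07, 0.0, -0.0, 0.096, 5.0, 4.32, -1.73, 0.07, 0.0, -0.0, 0.096, 5.0, 4.13, -2.14, 0.07, 0.0, -0.0, 0.096]
[5.0, 4.09, 0.15, 0.67, 0.0, 0.0, 0.0, 5.0, 4.09, 0.15, 0.67, 0.0, 0.0, 0.0, 5.0, 4.09, 0.15, 0.67, 0.0, 0.0, 0.0, 5.0, 4.09, 0.15, 0.67, 0.0, 0.0, 0.0, 5.0, 4.09, 0.15, 0.67, 0.0, 0.0, 0.0, 5.0, 4.09, 0.15, 0.67, 0.0, 0.0, 0.0, 5.0, 4.09, 0.15, 0.67, 0.0, 0.0, 0.0, 5.0, 4.09, 0.15, 0.67, 0.0, 0.0, 0.0]
[5.0, 4.09, 0.15, 0.67, 0.0, 0.0, 0.0, 5.0, 4.09, 0.15, 0.67, 0.0, 0.0, 0.0, 5.0, 4.09, 0.15, 0.67, 0.0, 0.0, 0.0, 5.0, 4.09, 0.15, 0.67, 0.0, 0.0, 0.0]
```

Call:
move_arm:
  moves: [5,3.9,2.55,0.07,0,0,0.096,5,4.1,2.15,0.07,0,0,0.096,5,4.3,1.75,0.07,0,0,0.096,5,4.45,1.35,0.07,0,0,0.096,5,4.55,0.9,0.07,0,0,0.096,5,4.6,0.45,0.07,0,0,0.096,5,4.65,0,0.07,0,0,0.096,5,4.6,-0.45,0.07,0,0,0.096]

```text
clock: 0.9
tool_pos: [0.4459, 0.3465, 0.2033]
orientation: [180.0, 0.0, -62.8]
force: [1.0, 1.1, 1.0]
opening: 0.05
gripper_force: 0.0
```

Call:
move_arm:
  moves: [5,4.55,-0.85,0.07,0,0,0.096,5,4.45,-1.3,0.07,0,0,0.096,5,4.3,-1.75,0.07,0,0,0.096,5,4.1,-2.15,0.07,0,0,0.096,5,4.1,0.15,0,0,0,0,5,4.1,0.15,0.6,0,0,0,5,4.1,0.15,0.6,0,0,0,5,4.1,0.15,0.6,0,0,0]

```text
clock: 1.7
tool_pos: [0.5692, 0.0372, 0.1821]
orientation: [180.0, -0.0, -84.6]
force: [0.8, -0.3, -0.3]
opening: 0.05
gripper_force: 0.0
```

Call:
move_arm:
  moves: [5,4.1,0.15,0.6,0,0,0,5,4.1,0.15,0.6,0,0,0,5,4.1,0.15,0.6,0,0,0,5,4.1,0.15,0.6,0,0,0,5,4.1,0.15,0.6,0,0,0,5,0,0,0,0,0,0]

```text
clock: 2.3
tool_pos: [0.5801, -0.1698, 0.151]
orientation: [179.8, -0.0, -84.9]
force: [-0.7, -0.4, -0.2]
opening: 0.0504
gripper_force: 0.0
```

Run:
```python
from h import *
o=st()
plan([.587,-.289,.0135],-84.6,8,5)
```

```text
{'clock': 2.3, 'tool_pos': [0.5801, -0.1698, 0.151], 'orientation': [179.8363, -0.0004, -84.8558], 'force': [-0.7159, -0.4075, -0.1774], 'moment': [0.1219, 0.0116, -0.029], 'opening': 0.0504, 'gripper_force': 0.0}
[5.0, 1.49, 0.04, 1.72, 0.0, -0.0, -0.001, 5.0, 1.49, 0.04, 1.72, 0.0, -0.0, -0.001, 5.0, 1.49, 0.05, 1.72, 0.0, -0.0, -0.001, 5.0, 1.49, 0.05, 1.72, 0.0, -0.0, -0.001, 5.0, 1.49, 0.05, 1.72, 0.0, -0.0, -0.001, 5.0, 1.49, 0.05, 1.72, 0.0, -0.0, -0.001, 5.0, 1.49, 0.05, 1.72, 0.0, -0.0, -0.001, 5.0, 1.49, 0.05, 1.72, 0.0, -0.0, -0.001]
```

Call:
move_arm:
  moves: [5,3,0.1,1,0,0,0,5,3,0.1,1.5,0,0,0,5,3,0.1,1.5,0,0,0,5,2.95,0.1,1.5,0,0,0,5,0,0,3,0,0,0,5,0,0,2.5,0,0,0,5,0,0,1.75,0,0,0,5,0,0,0.7,0,0,0]

```text
clock: 3.1
tool_pos: [0.5871, -0.2847, 0.0157]
orientation: [179.8, 0.1, -84.6]
force: [-0.2, -0.6, -0.3]
opening: 0.05
gripper_force: 0.0
```

Call:
move_arm:
  moves: [5,0,0,0.3,0,0,0,5,0,0,0,0,0,0,1,0,0,0,0,0,0,1,0,0,0,0,0,0,1,0,0,0,0,0,0,1,0,0,0,0,0,0,1,0,0,0,0,0,0,1,0,0,0,0,0,0]

```text
clock: 3.9
tool_pos: [0.5886, -0.2852, 0.0153]
orientation: [-180.0, -0.0, -84.6]
force: [-0.3, -0.7, -0.2]
opening: 0.0116
gripper_force: 0.0
```

Run:
```python
from h import *
o=st()
```

```text
{'clock': 3.9, 'tool_pos': [0.5886, -0.2852, 0.0153], 'orientation': [-179.9936, -0.0016, -84.6175], 'force': [-0.2604, -0.6963, -0.1956], 'moment': [0.0742, -0.0885, -0.0487], 'opening': 0.0116, 'gripper_force': 0.0}
```

Run:
```python
from h import *
p,P,d=snap('scene'); st()
cv2.imwrite('pics/s1.png',cv2.resize(p[210:310,110:260,::-1],None,fx=5,fy=5,interpolation=cv2.INTER_CUBIC))
```

```text
{'clock': 3.95, 'tool_pos': [0.5886, -0.2852, 0.0152], 'orientation': [-179.9961, -0.0003, -84.6168], 'force': [-0.008, -0.6293, -0.2493], 'moment': [0.0712, -0.0723, 0.0088], 'opening': 0.0111, 'gripper_force': 0.0}
```

View pics/s1.png

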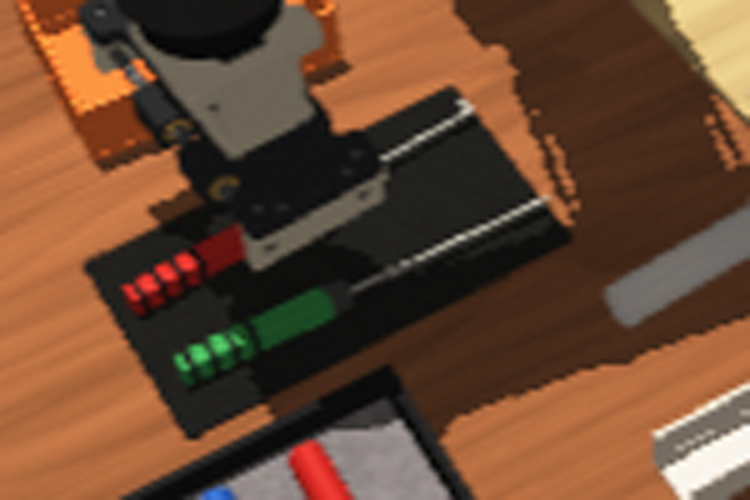

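The picture shows the gripper astride the red handle at its front, with the shaft running forward to about (465,105) and the awl untouched. The fingers are still closing, so I'll keep squeezing.

Call:
move_arm:
  moves: [0,0,0,0,0,0,0,0,0,0,0,0,0,0,0,0,0,0,0,0,0,0,0,0,0,0,0,0]

```text
clock: 4.35
tool_pos: [0.5885, -0.2852, 0.0151]
orientation: [180.0, 0.0, -84.6]
force: [0.4, -0.6, 0.6]
opening: 0.0003
gripper_force: 0.0
```

Run:
```python
from h import *
im=np.zeros((600,800,3),np.uint8)
p,P,d=snap('scene')
im[:,:400]=cv2.resize(p[235:295,140:180,::-1],(400,600),interpolation=2)
im[:,:]=0; c=p[215:290,130:230,::-1]; im=cv2.resize(c,(800,600),interpolation=2)
cv2.imwrite('pics/s2.png',im)
for v in range(225,280,4): print(v,[(u,*np.round(P[v,u],3).tolist()) for u in range(150,196,6)])
```

```text
225 [(150, 0.631, -0.307, 0.197), (156, 0.638, -0.294, 0.197), (162, 0.642, -0.28, 0.192), (168, 0.635, -0.263, 0.175), (174, 0.494, -0.2, 0.0), (180, 0.504, -0.185, 0.001), (186, 0.507, -0.167, -0.007), (192, 0.521, -0.153, -0.002)]
229 [(150, 0.643, -0.312, 0.197), (156, 0.641, -0.297, 0.186), (162, 0.636, -0.28, 0.171), (168, 0.636, -0.265, 0.161), (174, 0.507, -0.206, -0.001), (180, 0.517, -0.191, -0.0), (186, 0.525, -0.175, -0.003), (192, 0.536, -0.161, -0.001)]
233 [(150, 0.608, -0.306, 0.144), (156, 0.645, -0.3, 0.177), (162, 0.641, -0.284, 0.162), (168, 0.639, -0.268, 0.15), (174, 0.618, -0.245, 0.116), (180, 0.53, -0.198, -0.002), (186, 0.54, -0.183, -0.001), (192, 0.551, -0.168, 0.001)]
237 [(150, 0.6, -0.306, 0.119), (156, 0.641, -0.301, 0.158), (162, 0.638, -0.285, 0.144), (168, 0.645, -0.272, 0.143), (174, 0.652, -0.258, 0.142), (180, 0.659, -0.245, 0.14), (186, 0.556, -0.19, 0.001), (192, 0.563, -0.174, -0.002)]
241 [(150, 0.614, -0.312, 0.121), (156, 0.64, -0.303, 0.142), (162, 0.645, -0.289, 0.139), (168, 0.655, -0.277, 0.141), (174, 0.666, -0.264, 0.143), (180, 0.67,
[... 1472 characters left out ...]
)]
269 [(150, 0.606, -0.327, 0.001), (156, 0.617, -0.314, 0.004), (162, 0.623, -0.299, 0.0), (168, 0.635, -0.286, 0.004), (174, 0.654, -0.275, 0.017), (180, 0.659, -0.26, 0.013), (186, 0.66, -0.242, 0.0), (192, 0.672, -0.23, 0.006)]
273 [(150, 0.62, -0.333, 0.003), (156, 0.627, -0.319, 0.0), (162, 0.647, -0.307, 0.015), (168, 0.657, -0.294, 0.017), (174, 0.66, -0.278, 0.009), (180, 0.663, -0.263, 0.001), (186, 0.672, -0.249, 0.001), (192, 0.685, -0.236, 0.007)]
277 [(150, 0.631, -0.338, 0.001), (156, 0.657, -0.328, 0.024), (162, 0.658, -0.313, 0.014), (168, 0.662, -0.298, 0.007), (174, 0.668, -0.283, 0.003), (180, 0.679, -0.27, 0.007), (186, 0.684, -0.255, 0.002), (192, 0.69, -0.24, -0.003)]
```

View pics/s2.png

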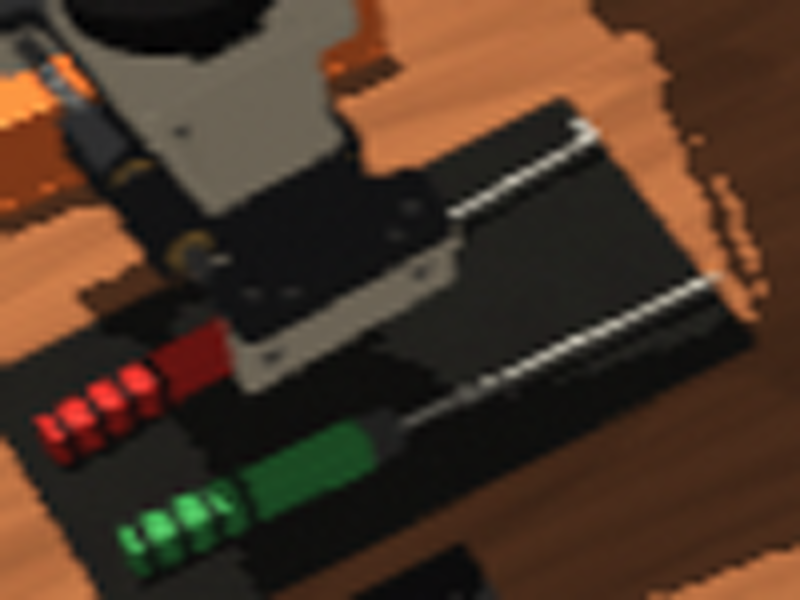

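The pick is unmoved and the fingers closed on nothing, so the fingertips must be higher than I thought. I'll lift and look at the fingertips.

Call:
move_arm:
  moves: [5,0,0,-3,0,0,0,5,0,0,-4,0,0,0,5,0,0,-4,0,0,0,5,0,0,-4,0,0,0,5,0,0,-3,0,0,0,5,0,0,0,0,0,0]

```text
clock: 5.0
tool_pos: [0.591, -0.2862, 0.201]
orientation: [-179.5, -0.2, -84.6]
force: [0.6, 1.2, -0.4]
opening: 0.0433
gripper_force: 0.0
```

Run:
```python
from h import *
p,P,d=snap('scene'); o=st()
c=p[150:285,110:290,::-1]; cv2.imwrite('pics/s3.png',cv2.resize(c,(800,600),interpolation=2))
t=o['tool_pos']; Q=P.reshape(-1,3); L=(Ro.from_euler('xyz',o['orientation'],degrees=True).inv().apply(Q-t))
m=(abs(L[:,0])<.05)&(abs(L[:,1])<.12)&(L[:,2]<.1)&(L[:,2]>-.2)&(Q[:,2]>.04)
for a in np.arange(-.12,.12,.01):
    k=m&(abs(L[:,1]-a-.005)<.005)
    if k.any(): print(round(a,2),k.sum(),np.round(np.sort(L[k,2])[::-1][:4],3))
```

```text
{'clock': 5.05, 'tool_pos': [0.5898, -0.2855, 0.198], 'orientation': [-179.7211, -0.0903, -84.6081], 'force': [0.2816, 0.0482, -0.2917], 'moment': [0.0801, -0.0316, 0.0131], 'opening': 0.0459, 'gripper_force': 0.0}
-0.11 4 [-0.122 -0.125 -0.129 -0.131]
-0.1 327 [-0.087 -0.087 -0.087 -0.088]
-0.09 208 [-0.085 -0.085 -0.085 -0.085]
-0.08 103 [-0.118 -0.12  -0.123 -0.124]
-0.07 69 [-0.102 -0.122 -0.124 -0.125]
-0.06 444 [-0.091 -0.092 -0.094 -0.095]
-0.05 245 [-0.026 -0.026 -0.027 -0.091]
-0.04 233 [-0.022 -0.023 -0.025 -0.025]
-0.03 128 [-0.095 -0.097 -0.103 -0.104]
-0.02 68 [-0.099 -0.1   -0.101 -0.102]
-0.01 44 [-0.097 -0.101 -0.101 -0.102]
-0.0 32 [-0.098 -0.101 -0.101 -0.102]
0.01 20 [-0.1   -0.101 -0.101 -0.101]
0.02 76 [-0.063 -0.064 -0.065 -0.066]
0.03 41 [-0.067 -0.068 -0.068 -0.07 ]
0.04 33 [-0.092 -0.097 -0.097 -0.097]
0.05 17 [-0.096 -0.104 -0.106 -0.107]
0.06 40 [-0.097 -0.1   -0.102 -0.102]
0.07 69 [-0.088 -0.089 -0.091 -0.092]
0.08 51 [-0.086 -0.088 -0.089 -0.089]
0.09 14 [-0.116 -0.125 -0.126 -0.126]
```

View pics/s3.png

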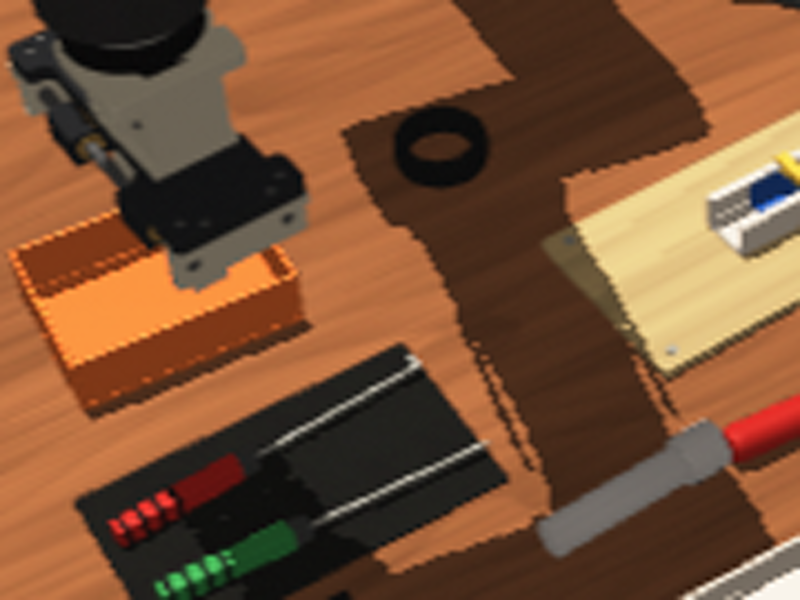

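The picture shows one finger just poking out below the gripper plate at (200,280), ending about 22 mm behind the reported TCP. The plate underside is also about 28 mm higher than it should be. So the reported z reads about 28 mm low. I'll check x and y the same way.

Run:
```python
from h import *
p,P,d=load('scene'); o=ctrl.get_obs()
t=o['tool_pos']; Q=P.reshape(-1,3); L=(Ro.from_euler('xyz',o['orientation'],degrees=True).inv().apply(Q-t))
m=(abs(L[:,0])<.07)&(abs(L[:,1])<.14)&(L[:,2]<-.08)&(L[:,2]>-.135)
print('bottom part',m.sum(),[np.round(np.percentile(L[m,i],[0,1,3,10,50,90,97,99,100]),3).tolist() for i in range(3)])
k=m&(L[:,1]<-.085)&(L[:,2]>-.118)
print('front face',k.sum(),[np.round(np.percentile(L[k,i],[1,5,50,95,99]),4).tolist() for i in range(3)])
plan([.587,-.289,.01],-84.6,6,4.5)
```

```text
bottom part 1354 [[-0.041, -0.038, -0.035, -0.025, 0.021, 0.036, 0.038, 0.038, 0.039], [-0.101, -0.099, -0.098, -0.096, -0.065, 0.07, 0.083, 0.09, 0.098], [-0.135, -0.134, -0.132, -0.13, -0.123, -0.096, -0.089, -0.087, -0.083]]
front face 240 [[-0.0395, -0.0357, 0.001, 0.0366, 0.0381], [-0.0982, -0.0969, -0.0905, -0.0872, -0.0862], [-0.1169, -0.1155, -0.0984, -0.0868, -0.0853]]
[4.5, 0.05, 0.07, 3.13, -0.001, -0.0, -0.0, 4.5, 0.05, 0.06, 3.13, -0.001, -0.0, -0.0, 4.5, 0.05, 0.06, 3.13, -0.001, -0.0, -0.0, 4.5, 0.05, 0.06, 3.13, -0.001, -0.0, -0.0, 4.5, 0.05, 0.06, 3.13, -0.001, -0.0, -0.0, 4.5, 0.05, 0.05, 3.13, -0.001, -0.0, -0.0]
```

Call:
move_arm:
  moves: [4.5,0.05,0.05,4,0,0,0,4.5,0.05,0.05,4,0,0,0,4.5,0.05,0.05,4,0,0,0,4.5,0.05,0.05,3.5,0,0,0,4.5,0.05,0.05,2.5,0,0,0,4.5,0.05,0.05,1,0,0,0,4.5,0,0,0,0,0,0]

```text
clock: 5.75
tool_pos: [0.5842, -0.2882, 0.0029]
orientation: [179.8, 0.1, -84.6]
force: [-0.1, -0.3, 1.7]
opening: 0.045
gripper_force: 0.0
```

Call:
move_arm:
  moves: [4.5,0,0,0.8,0,0,0,4.5,0,0,0.5,0,0,0,4.5,0,0,0.3,0,0,0,4.5,0,0,0.2,0,0,0,4.5,0,0,0,0,0,0]

```text
clock: 6.25
tool_pos: [0.5859, -0.2885, -0.0127]
orientation: [-180.0, -0.0, -84.6]
force: [-0.4, 0.5, 0.1]
opening: 0.0452
gripper_force: 0.0
```

Call:
move_arm:
  moves: [4.5,0,0,0.15,0,0,0,4.5,0,0,0,0,0,0]

```text
clock: 6.45
tool_pos: [0.5861, -0.2885, -0.0141]
orientation: [-180.0, -0.0, -84.6]
force: [0.3, 0.0, 0.1]
opening: 0.0449
gripper_force: 0.1
```

Call:
move_arm:
  moves: [1,0,0,0,0,0,0,1,0,0,0,0,0,0,1,0,0,0,0,0,0,0,0,0,0,0,0,0,0,0,0,0,0,0,0,0,0,0,0,0,0,0]

```text
clock: 7.05
tool_pos: [0.5861, -0.2886, -0.0141]
orientation: [-180.0, -0.0, -84.6]
force: [-0.4, -0.6, 4.0]
opening: 0.0137
gripper_force: 30.7
```

Gripped, with an opening of 13.7 mm. The pick axis is at the reported z plus 25 mm. I'll lift and carry it to a point in front of the mouth.

Call:
move_arm:
  moves: [0,0,0,-0.5,0,0,0,0,0,0,-1.5,0,0,0,0,0,0,-2,0,0,0,0,0,0,-2,0,0,0,0,0,0,0,0,0,0]

```text
clock: 7.55
tool_pos: [0.588, -0.2891, 0.0498]
orientation: [-179.7, -0.1, -84.6]
force: [0.9, 0.6, -0.0]
opening: 0.0138
gripper_force: 30.0
```

Run:
```python
from h import *
o=st(); plan([.5954,-.0687,.04],-86.4,8,0)
```

```text
{'clock': 7.55, 'tool_pos': [0.588, -0.2891, 0.0498], 'orientation': [-179.7012, -0.1219, -84.5799], 'force': [0.8802, 0.6301, -0.0262], 'moment': [0.0526, -0.1026, 0.0071], 'opening': 0.0138, 'gripper_force': 29.9955}
[0.0, -2.73, -0.35, 0.12, -0.001, -0.0, 0.004, 0.0, -2.74, -0.34, 0.12, -0.001, -0.0, 0.004, 0.0, -2.74, -0.33, 0.12, -0.001, -0.0, 0.004, 0.0, -2.74, -0.32, 0.12, -0.001, -0.0, 0.004, 0.0, -2.74, -0.31, 0.12, -0.001, -0.0, 0.004, 0.0, -2.74, -0.3, 0.12, -0.001, -0.0, 0.004, 0.0, -2.74, -0.29, 0.12, -0.001, -0.0, 0.004, 0.0, -2.74, -0.28, 0.12, -0.001, -0.0, 0.004]
```

Call:
move_arm:
  moves: [0,-1.5,-0.35,0.1,0,0,0.004,0,-3,-0.35,0.1,0,0,0.004,0,-3.5,-0.3,0.1,0,0,0.004,0,-3.5,-0.3,0.15,0,0,0.004,0,-3.5,-0.3,0.15,0,0,0.004,0,-3.5,-0.3,0.15,0,0,0.004,0,-2.4,-0.3,0.15,0,0,0.004,0,-1,-0.3,0.15,0,0,0.004]

```text
clock: 8.35
tool_pos: [0.5925, -0.0655, 0.0348]
orientation: [179.9, 0.0, -86.3]
force: [0.1, 0.5, 0.1]
opening: 0.0137
gripper_force: 30.0
```

Call:
move_arm:
  moves: [0,0,0,0,0,0,0,0,0,0,0,0,0,0]

```text
clock: 8.55
tool_pos: [0.5928, -0.0682, 0.0348]
orientation: [180.0, -0.0, -86.4]
force: [-0.3, -0.2, -0.7]
opening: 0.0136
gripper_force: 30.0
```

Run:
```python
from h import *
o=st()
p,P,d=snap('top'); a=cv2.resize(p[165:215,200:300,::-1],(800,400),interpolation=2)
cv2.imwrite('pics/t4.png',a)
```

```text
{'clock': 8.55, 'tool_pos': [0.5928, -0.0682, 0.0348], 'orientation': [179.95, -0.0058, -86.4233], 'force': [-0.2879, -0.2025, -0.7405], 'moment': [0.0395, -0.0418, -0.0023], 'opening': 0.0136, 'gripper_force': 29.9951}
```

View pics/t4.png

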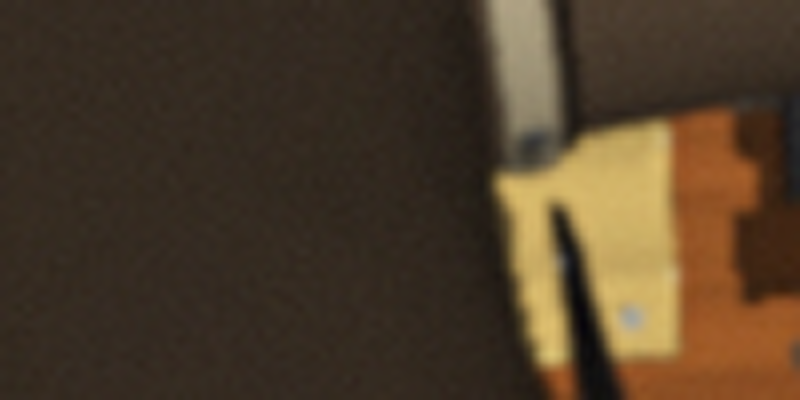

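The arm blocks the top view of the trunking, so I'll use the scene camera instead.

Run:
```python
from h import *
p,P,d=snap('scene'); st()
cv2.imwrite('pics/s4.png',cv2.resize(p[165:240,225:325,::-1],(800,600),interpolation=2))
```

```text
{'clock': 8.65, 'tool_pos': [0.5928, -0.0689, 0.035], 'orientation': [179.9695, -0.0038, -86.4981], 'force': [0.4171, -0.1797, -1.4002], 'moment': [0.0624, -0.0461, -0.0226], 'opening': 0.0139, 'gripper_force': 29.9952}
```

View pics/s4.png

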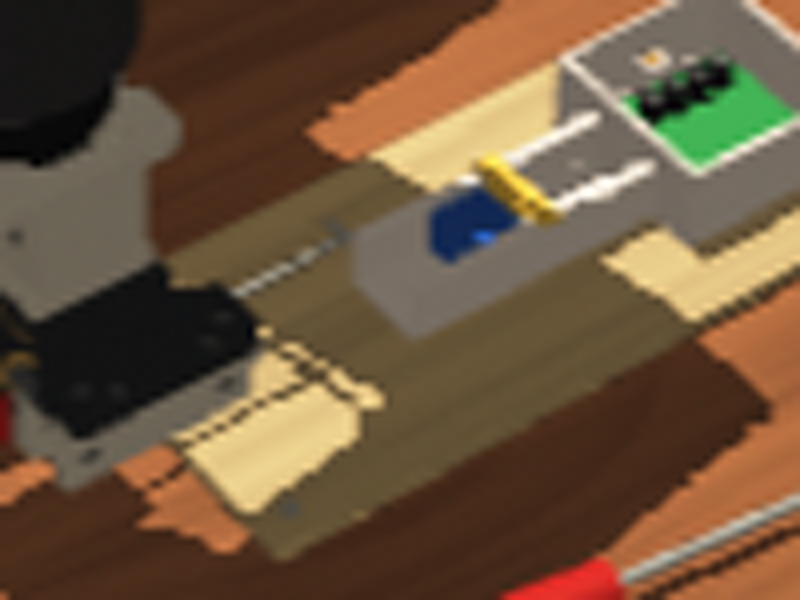

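The crop shows the shaft from (240,290) to the bend at about (345,234), just short of the trunking mouth. The mouth's corners are at about (355,240) and (412,300).

Run:
```python
from h import *
T=np.radians(TY); D=np.array([np.cos(T),np.sin(T)]); N=np.array([-D[1],D[0]])
def loc(q): q=np.array(q)[:2]-M; return np.round([q@D*1000,q@N*1000],1)
f=lambda a,b:[225+a/8-.5+1/16,165+b/8-.5+1/16]
for n,a,b,z in [('bend',344,234,.060),('hooktip',330,222,.060),('shaft start',240,291,.060),('outer top +x',415,300,.036),('outer top -x',355,240,.036),('bottom +x',415,338,.009),('box corner',695,172,.049),('box corner L',562,62,.049)]:
    q=plane('scene',[f(a,b)],z)[0]; print(n,np.round(q,4),loc(q))
print('tcp',loc(ctrl.get_obs()['tool_pos']))
p,P,d=load('scene')
for (a,b) in [(260,280),(290,263),(320,247)]:
    u,v=[int(round(x)) for x in f(a,b)]; print(np.round(P[v-1:v+2,u-1:u+2,2],3).tolist())
```

```text
bend [0.5826 0.0795 0.06  ] [-16.3   3.5]
hooktip [0.5743 0.0785 0.06  ] [-16.8  11.8]
shaft start [0.587  0.0297 0.06  ] [-66.3   2.2]
outer top +x [0.6072 0.0964 0.036 ] [ -1.  -22.2]
outer top -x [0.5679 0.0949 0.036 ] [-0.  17.1]
bottom +x [0.6032 0.1003 0.009 ] [  3.1 -18.4]
box corner [0.6183 0.2211 0.049 ] [122.7 -41.1]
box corner L [0.5386 0.2141 0.049 ] [120.8  38.8]
tcp [-165.1    2.5]
[[0.006, 0.002, 0.064], [0.061, 0.06, 0.058], [0.059, 0.013, 0.007]]
[[0.01, 0.007, 0.012], [0.008, 0.006, 0.065], [0.064, 0.062, 0.06]]
[[0.009, 0.005, 0.005], [0.011, 0.008, 0.062], [0.063, 0.059, 0.057]]
```

Call:
move_arm:
  moves: [0,0,-0.5,0,0,0,0,0,0,-0.45,0.5,0,0,0,0,0,0,1,0,0,0,0,0,0,1,0,0,0,0,0,0,0.8,0,0,0,0,0,0,0.6,0,0,0,0,0,0,0,0,0,0]

```text
clock: 9.35
tool_pos: [0.6017, -0.0677, -0.0052]
orientation: [179.9, -0.0, -86.5]
force: [-0.5, 0.1, -0.4]
opening: 0.0139
gripper_force: 30.0
```

Call:
move_arm:
  moves: [0,-0.5,0,0,0,0,0,0,-0.7,0,0,0,0,0,0,-0.8,0,0,0,0,0,0,-0.8,0,0,0,0,0,0,-0.7,0,0,0,0,0,0,-0.5,0,0,0,0,0,0,0,0,0,0,0,0]

```text
clock: 10.05
tool_pos: [0.6002, -0.0268, -0.0037]
orientation: [-180.0, 0.0, -86.4]
force: [0.4, 0.4, -1.3]
opening: 0.0136
gripper_force: 30.0
```

```bash
cat >> h.py <<'E'
def tl(o=None):
    o=o or ctrl.get_obs(); T=np.radians(TY); D=np.array([np.cos(T),np.sin(T)]); N=np.array([-D[1],D[0]]); q=o['tool_pos'][:2]-M; F=o['force']
    print('trunk x,y,z mm',np.round([q@D*1000,q@N*1000,o['tool_pos'][2]*1000],1),'yaw',round(o['orientation'][2],2),'F x,y,z',np.round([F[:2]@D,F[:2]@N,F[2]],2),'t',o['clock'],'M',np.round(o['moment'],2))
E
python3 -c "
from h import *
tl()"
```

```text
trunk x,y,z mm [-123.5   -7.5   -3.7] yaw -86.39 F x,y,z [ 0.38 -0.4  -1.35] t 10.05 M [-0.   -0.07 -0.01]
```

Call:
move_arm:
  moves: [0,-0.3,0,0,0,0,0,0,-0.4,0,0,0,0,0,0,-0.4,0,0,0,0,0,0,-0.4,0,0,0,0,0,0,-0.4,0,0,0,0,0,0,-0.3,0,0,0,0,0]

```text
clock: 10.65
tool_pos: [0.5988, -0.0053, -0.0038]
orientation: [-180.0, 0.0, -86.4]
force: [0.2, -0.1, -0.8]
opening: 0.0134
gripper_force: 30.0
```

```bash
python3 -c "
from h import *
tl()"
```

```text
trunk x,y,z mm [-102.    -7.4   -3.8] yaw -86.44 F x,y,z [-0.15 -0.24 -0.85] t 10.65 M [ 0.11 -0.07 -0.03]
```

Ball at about 47 mm, so inside the coupler without contact. I'll continue.

Call:
move_arm:
  moves: [0,-0.4,0,0,0,0,0,0,-0.5,0,0,0,0,0,0,-0.5,0,0,0,0,0,0,-0.5,0,0,0,0,0,0,-0.4,0,0,0,0,0,0,-0.2,0,0,0,0,0]

```text
clock: 11.25
tool_pos: [0.5972, 0.0198, -0.0038]
orientation: [-180.0, 0.0, -86.4]
force: [-0.4, 0.2, -1.0]
opening: 0.0138
gripper_force: 30.0
```

Call:
move_arm:
  moves: [0,-0.4,0,0,0,0,0,0,-0.5,0,0,0,0,0,0,-0.5,0,0,0,0,0,0,-0.5,0,0,0,0,0,0,-0.4,0,0,0,0,0,0,-0.2,0,0,0,0,0,0,0,0,0,0,0,0]

```text
clock: 11.95
tool_pos: [0.5957, 0.0445, -0.0038]
orientation: [180.0, -0.0, -86.4]
force: [0.3, 0.3, -1.0]
opening: 0.0135
gripper_force: 30.0
```

```bash
python3 -c "
from h import *
tl()
p,P,d=snap('scene'); cv2.imwrite('pics/s5.png',cv2.resize(p[165:240,225:325,::-1],(800,600),interpolation=2))
h,s,v=masks(p); m=(h>100)&(h<130)&(s>100)&(P[...,0]<.62)&(P[...,0]>.5)&(P[...,1]>0)&(P[...,1]<.3)
print(m.sum(), np.round(P[m].mean(0),4))"
```

```text
trunk x,y,z mm [-52.1  -7.4  -3.8] yaw -86.43 F x,y,z [ 0.28 -0.29 -1.  ] t 11.95 M [ 0.05 -0.04 -0.06]
76 [0.5577 0.2044 0.1818]
```

Call:
move_arm:
  moves: [0,0,0.2,0,0,0,0,0,0,0.2,0,0,0,0,0,0,0.2,0,0,0,0,0,0,0.2,0,0,0,0,0,0,0,0,0,0,0]

```text
clock: 12.5
tool_pos: [0.5874, 0.0436, -0.0038]
orientation: [180.0, -0.0, -86.5]
force: [-0.1, -0.2, -1.1]
opening: 0.0138
gripper_force: 30.0
```

Call:
move_arm:
  moves: [0,0,0.1,0,0,0,0,0,0,0,0,0,0,0]

```text
clock: 12.7
tool_pos: [0.5866, 0.0436, -0.0038]
orientation: [-180.0, 0.0, -86.4]
force: [-0.2, 0.1, -0.4]
opening: 0.0139
gripper_force: 30.0
```

Call:
move_arm:
  moves: [0,0,0.1,0,0,0,0,0,0,0,0,0,0,0]

```text
clock: 12.9
tool_pos: [0.5856, 0.0436, -0.0039]
orientation: [180.0, -0.0, -86.4]
force: [0.4, 1.3, -1.9]
opening: 0.0137
gripper_force: 30.0
```

```bash
python3 -c "
from h import *
tl()"
```

```text
trunk x,y,z mm [-52.4   2.7  -3.9] yaw -86.45 F x,y,z [ 1.3  -0.44 -1.87] t 12.9 M [ 0.09 -0.01  0.01]
```

Call:
move_arm:
  moves: [0,0,0.05,0,0,0,0,0,0,0,0,0,0,0]

```text
clock: 13.1
tool_pos: [0.5851, 0.0436, -0.0039]
orientation: [180.0, -0.0, -86.4]
force: [-0.8, 0.3, -0.9]
opening: 0.0139
gripper_force: 30.0
```

```bash
python3 -c "
from h import *
tl()"
```

```text
trunk x,y,z mm [-52.3   3.2  -3.9] yaw -86.45 F x,y,z [ 0.34  0.73 -0.91] t 13.1 M [ 0.12 -0.06  0.01]
```

Call:
move_arm:
  moves: [0,0,0.05,0,0,0,0,0,0,0,0,0,0,0]

```text
clock: 13.3
tool_pos: [0.5846, 0.0435, -0.0039]
orientation: [180.0, -0.0, -86.4]
force: [0.0, 0.1, -0.7]
opening: 0.0138
gripper_force: 30.0
```

```bash
python3 -c "
from h import *
tl()"
```

```text
trunk x,y,z mm [-52.4   3.7  -3.9] yaw -86.45 F x,y,z [ 0.09 -0.03 -0.67] t 13.3 M [ 0.03 -0.05  0.04]
```

Call:
move_arm:
  moves: [0,0,0.05,0,0,0,0,0,0,0,0,0,0,0]

```text
clock: 13.5
tool_pos: [0.5841, 0.0435, -0.0038]
orientation: [180.0, 0.0, -86.4]
force: [0.1, -1.3, -1.2]
opening: 0.0138
gripper_force: 30.0
```

```bash
python3 -c "
from h import *
tl()"
```

```text
trunk x,y,z mm [-52.3   4.2  -3.8] yaw -86.45 F x,y,z [-1.28 -0.03 -1.19] t 13.5 M [ 0.06 -0.03  0.07]
```

Call:
move_arm:
  moves: [0,0,0.05,0,0,0,0,0,0,0,0,0,0,0]

```text
clock: 13.7
tool_pos: [0.5836, 0.0434, -0.0038]
orientation: [180.0, -0.0, -86.4]
force: [0.1, 0.2, -1.6]
opening: 0.0135
gripper_force: 30.0
```

```bash
python3 -c "
from h import *
tl()"
```

```text
trunk x,y,z mm [-52.4   4.7  -3.8] yaw -86.45 F x,y,z [ 0.17 -0.11 -1.64] t 13.7 M [ 0.07 -0.03  0.09]
```

Call:
move_arm:
  moves: [0,0,0.05,0,0,0,0,0,0,0,0,0,0,0]

```text
clock: 13.9
tool_pos: [0.5831, 0.0434, -0.0038]
orientation: [180.0, -0.0, -86.4]
force: [-0.2, 0.4, -1.1]
opening: 0.0138
gripper_force: 30.0
```

```bash
python3 -c "
from h import *
tl()"
```

```text
trunk x,y,z mm [-52.4   5.2  -3.8] yaw -86.45 F x,y,z [ 0.43  0.16 -1.1 ] t 13.9 M [ 0.07 -0.04  0.01]
```

Call:
move_arm:
  moves: [0,0,0.05,0,0,0,0,0,0,0,0,0,0,0]

```text
clock: 14.1
tool_pos: [0.5826, 0.0434, -0.0038]
orientation: [180.0, 0.0, -86.5]
force: [0.1, -0.4, -0.8]
opening: 0.0139
gripper_force: 30.0
```

```bash
python3 -c "
from h import *
tl()"
```

```text
trunk x,y,z mm [-52.3   5.7  -3.8] yaw -86.45 F x,y,z [-0.42 -0.04 -0.82] t 14.1 M [ 0.05 -0.07  0.  ]
```

Call:
move_arm:
  moves: [0,0,0.05,0,0,0,0,0,0,0,0,0,0,0]

```text
clock: 14.3
tool_pos: [0.5822, 0.0434, -0.0038]
orientation: [180.0, -0.0, -86.4]
force: [-0.4, -0.5, -0.7]
opening: 0.0138
gripper_force: 30.0
```

```bash
python3 -c "
from h import *
tl()"
```

```text
trunk x,y,z mm [-52.3   6.1  -3.8] yaw -86.45 F x,y,z [-0.49  0.45 -0.73] t 14.3 M [ 0.11 -0.   -0.02]
```

Call:
move_arm:
  moves: [0,0,0.05,0,0,0,0,0,0,0,0,0,0,0]

```text
clock: 14.5
tool_pos: [0.5816, 0.0433, -0.0038]
orientation: [180.0, -0.0, -86.4]
force: [-0.2, -0.4, 0.1]
opening: 0.0135
gripper_force: 30.0
```

```bash
python3 -c "
from h import *
tl()"
```

```text
trunk x,y,z mm [-52.4   6.7  -3.8] yaw -86.45 F x,y,z [-0.44  0.19  0.06] t 14.5 M [ 0.11 -0.05  0.03]
```

Call:
move_arm:
  moves: [0,0,0.05,0,0,0,0,0,0,0,0,0,0,0]

```text
clock: 14.7
tool_pos: [0.5811, 0.0433, -0.0038]
orientation: [180.0, -0.0, -86.4]
force: [-0.3, -0.7, -0.2]
opening: 0.0134
gripper_force: 30.0
```

```bash
python3 -c "
from h import *
tl()"
```

```text
trunk x,y,z mm [-52.4   7.2  -3.8] yaw -86.45 F x,y,z [-0.68  0.36 -0.21] t 14.7 M [ 0.08 -0.02  0.02]
```

Call:
move_arm:
  moves: [0,0,0.05,0,0,0,0,0,0,0,0,0,0,0]

```text
clock: 14.9
tool_pos: [0.5807, 0.0432, -0.0038]
orientation: [-180.0, 0.0, -86.5]
force: [-0.3, -0.6, -1.8]
opening: 0.0137
gripper_force: 30.0
```

```bash
python3 -c "
from h import *
tl()"
```

```text
trunk x,y,z mm [-52.4   7.6  -3.8] yaw -86.45 F x,y,z [-0.62  0.29 -1.75] t 14.9 M [ 0.04 -0.13 -0.03]
```

Call:
move_arm:
  moves: [0,0,0.05,0,0,0,0,0,0,0,0,0,0,0]

```text
clock: 15.1
tool_pos: [0.5803, 0.0433, -0.0038]
orientation: [-180.0, 0.0, -86.5]
force: [-0.4, -0.9, -1.2]
opening: 0.0137
gripper_force: 30.0
```

```bash
python3 -c "
from h import *
tl()"
```

```text
trunk x,y,z mm [-52.3   8.   -3.8] yaw -86.45 F x,y,z [-0.84  0.47 -1.16] t 15.1 M [ 0.04 -0.32 -0.07]
```

Call:
move_arm:
  moves: [0,0,0.04,0,0,0,0,0,0,0,0,0,0,0]

```text
clock: 15.3
tool_pos: [0.58, 0.0433, -0.0038]
orientation: [-180.0, 0.0, -86.5]
force: [1.3, -1.1, -1.3]
opening: 0.0137
gripper_force: 30.0
```

```bash
python3 -c "
from h import *
tl()
for i in range(3): snap('scene'); tl()"
```

```text
trunk x,y,z mm [-52.3   8.3  -3.8] yaw -86.45 F x,y,z [-1.13 -1.21 -1.3 ] t 15.3 M [-0.07 -0.42 -0.22]
trunk x,y,z mm [-52.3   8.3  -3.8] yaw -86.45 F x,y,z [-0.65 -0.71 -0.75] t 15.35 M [-0.08 -0.5  -0.11]
trunk x,y,z mm [-52.4   8.3  -3.7] yaw -86.45 F x,y,z [-0.52  0.04 -1.52] t 15.4 M [-0.07 -0.38 -0.11]
trunk x,y,z mm [-52.3   8.4  -3.8] yaw -86.45 F x,y,z [-0.34 -0.45 -1.17] t 15.45 M [-0.04 -0.48 -0.15]
```

Contact with the wall at about 1 N. Now I'll draw back, watching the load.

Call:
move_arm:
  moves: [0,0.2,0,0,0,0,0,0,0.2,0,0,0,0,0,0,0.2,0,0,0,0,0,0,0.2,0,0,0,0,0]

```text
clock: 15.85
tool_pos: [0.5803, 0.0351, -0.0038]
orientation: [-180.0, 0.0, -86.5]
force: [1.3, 0.8, -0.3]
opening: 0.0139
gripper_force: 30.0
```

```bash
python3 -c "
from h import *
tl()"
```

```text
trunk x,y,z mm [-60.5   8.5  -3.8] yaw -86.45 F x,y,z [ 0.68 -1.37 -0.29] t 15.85 M [ 0.28 -0.5  -0.16]
```

Call:
move_arm:
  moves: [0,0.2,0,0,0,0,0,0,0.2,0,0,0,0,0]

```text
clock: 16.05
tool_pos: [0.5806, 0.0311, -0.0038]
orientation: [-180.0, 0.0, -86.4]
force: [1.3, 1.6, -0.7]
opening: 0.0134
gripper_force: 30.0
```

```bash
python3 -c "
from h import *
tl()"
```

```text
trunk x,y,z mm [-64.5   8.5  -3.8] yaw -86.45 F x,y,z [ 1.5  -1.44 -0.68] t 16.05 M [ 0.33 -0.49 -0.12]
```

Call:
move_arm:
  moves: [0,0.2,0,0,0,0,0,0,0.2,0,0,0,0,0]

```text
clock: 16.25
tool_pos: [0.581, 0.0277, -0.0038]
orientation: [-180.0, 0.0, -86.5]
force: [-0.2, 6.8, 0.2]
opening: 0.0136
gripper_force: 30.0
```

```bash
python3 -c "
from h import *
tl()"
```

```text
trunk x,y,z mm [-67.9   8.3  -3.8] yaw -86.45 F x,y,z [ 6.79 -0.27  0.17] t 16.25 M [ 2.44 -0.04 -0.16]
```

Caught: the load rose to 6.8 N with the ball at about 82 mm. I'll add a little press and continue the draw.

Call:
move_arm:
  moves: [0,0.1,0.05,0,0,0,0,0,0.15,0.02,0,0,0,0]

```text
clock: 16.45
tool_pos: [0.5809, 0.0255, -0.0037]
orientation: [-179.9, 0.1, -86.4]
force: [2.5, 2.3, 0.0]
opening: 0.0138
gripper_force: 30.1
```

```bash
python3 -c "
from h import *
tl()"
```

```text
trunk x,y,z mm [-70.1   8.5  -3.7] yaw -86.44 F x,y,z [ 2.11 -2.67  0.04] t 16.45 M [ 1.01 -0.92 -0.43]
```

Call:
move_arm:
  moves: [0,0.2,0,0,0,0,0,0,0.2,0,0,0,0,0]

```text
clock: 16.65
tool_pos: [0.5811, 0.0208, -0.0036]
orientation: [-179.9, 0.0, -86.4]
force: [2.0, 2.4, -0.8]
opening: 0.0138
gripper_force: 30.2
```

```bash
python3 -c "
from h import *
tl()"
```

```text
trunk x,y,z mm [-74.8   8.6  -3.6] yaw -86.45 F x,y,z [ 2.3  -2.18 -0.77] t 16.65 M [ 0.81 -1.1  -0.48]
```

```bash
python3 -c "
from h import *
a=cv2.imread('pics/s5.png')
p,P,d=snap('scene'); tl()
b=cv2.resize(p[165:240,225:325,::-1],(800,600),interpolation=2)
cv2.imwrite('pics/s6.png',np.vstack([a[100:360,200:700],b[100:360,200:700]]))"
```

```text
trunk x,y,z mm [-75.3   8.8  -3.7] yaw -86.46 F x,y,z [-1.42 -3.12 -1.76] t 16.7 M [-0.06 -1.26 -0.5 ]
```

View pics/s6.png

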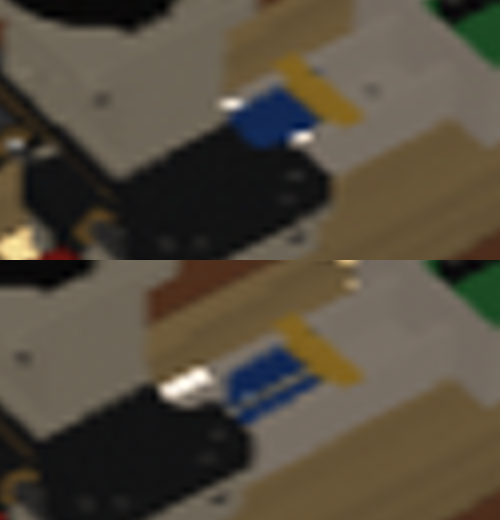

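The comparison shows the coupler unmoved, with its near corner still at about (229,118). The ball rode off and is now inside the coupler. I'll go back in and press more firmly before drawing.

Call:
move_arm:
  moves: [0,0,-0.3,0,0,0,0,0,-0.1,-0.4,0,0,0,0,0,-0.3,-0.2,0,0,0,0,0,-0.5,0,0,0,0,0,0,-0.5,0,0,0,0,0,0,-0.5,0,0,0,0,0,0,-0.4,0,0,0,0,0,0,0,0,0,0,0,0]

```text
clock: 17.5
tool_pos: [0.588, 0.045, -0.0038]
orientation: [-180.0, 0.0, -86.4]
force: [-0.3, -0.4, -0.6]
opening: 0.0139
gripper_force: 30.0
```

```bash
python3 -c "
from h import *
tl()"
```

```text
trunk x,y,z mm [-51.1   0.2  -3.8] yaw -86.4 F x,y,z [-0.34  0.33 -0.59] t 17.5 M [ 0.09 -0.07 -0.01]
```

Call:
move_arm:
  moves: [0,0,0.2,0,0,0,0,0,0,0.2,0,0,0,0,0,0,0.2,0,0,0,0,0,0,0.1,0,0,0,0,0,0,0,0,0,0,0]

```text
clock: 18.0
tool_pos: [0.5809, 0.0436, -0.0038]
orientation: [-180.0, 0.0, -86.5]
force: [-0.1, -0.9, -1.4]
opening: 0.0138
gripper_force: 30.0
```

```bash
python3 -c "
from h import *
tl()"
```

```text
trunk x,y,z mm [-52.    7.3  -3.8] yaw -86.46 F x,y,z [-0.87  0.2  -1.39] t 18.0 M [ 0.09 -0.1   0.01]
```

Call:
move_arm:
  moves: [0,0,0.1,0,0,0,0,0,0,0,0,0,0,0]

```text
clock: 18.2
tool_pos: [0.5803, 0.0437, -0.0037]
orientation: [-180.0, 0.0, -86.5]
force: [1.9, 0.1, -0.6]
opening: 0.0141
gripper_force: 30.0
```

```bash
python3 -c "
from h import *
tl()"
```

```text
trunk x,y,z mm [-51.9   8.   -3.7] yaw -86.45 F x,y,z [ 0.02 -1.92 -0.63] t 18.2 M [-0.   -0.31 -0.11]
```

Call:
move_arm:
  moves: [0,0,0.07,0,0,0,0,0,0,0,0,0,0,0]

```text
clock: 18.4
tool_pos: [0.5797, 0.0438, -0.0037]
orientation: [-180.0, 0.0, -86.5]
force: [1.7, 0.4, -1.0]
opening: 0.0139
gripper_force: 30.0
```

```bash
python3 -c "
from h import *
tl()"
```

```text
trunk x,y,z mm [-51.8   8.6  -3.7] yaw -86.46 F x,y,z [ 0.32 -1.68 -1.03] t 18.4 M [-0.05 -0.58 -0.19]
```

Call:
move_arm:
  moves: [0,0,0.05,0,0,0,0,0,0,0,0,0,0,0]

```text
clock: 18.6
tool_pos: [0.5792, 0.0437, -0.0037]
orientation: [-180.0, 0.0, -86.5]
force: [2.0, -0.5, -1.6]
opening: 0.0134
gripper_force: 30.0
```

```bash
python3 -c "
from h import *
tl()"
```

```text
trunk x,y,z mm [-51.8   9.1  -3.7] yaw -86.46 F x,y,z [-0.67 -1.92 -1.63] t 18.6 M [-0.17 -0.77 -0.24]
```

Call:
move_arm:
  moves: [0,0.2,0.03,0,0,0,0,0,0.3,0.03,0,0,0,0,0,0.3,0,0,0,0,0,0,0.3,0,0,0,0,0,0,0.1,0,0,0,0,0]

```text
clock: 19.1
tool_pos: [0.5791, 0.0313, -0.0038]
orientation: [-180.0, 0.0, -86.5]
force: [1.7, 0.7, -1.1]
opening: 0.0138
gripper_force: 30.1
```

```bash
python3 -c "
from h import *
tl()"
```

```text
trunk x,y,z mm [-64.2   9.9  -3.8] yaw -86.47 F x,y,z [ 0.59 -1.75 -1.07] t 19.1 M [ 0.54 -0.95 -0.37]
```

Call:
move_arm:
  moves: [0,0.1,0.03,0,0,0,0,0,0.1,0.02,0,0,0,0]

```text
clock: 19.3
tool_pos: [0.5788, 0.0296, -0.0038]
orientation: [-180.0, 0.0, -86.5]
force: [3.3, 0.6, 0.0]
opening: 0.0137
gripper_force: 30.2
```

```bash
python3 -c "
from h import *
tl()"
```

```text
trunk x,y,z mm [-65.9  10.4  -3.8] yaw -86.46 F x,y,z [ 0.39 -3.38  0.  ] t 19.3 M [ 0.61 -1.02 -0.34]
```

Call:
move_arm:
  moves: [0,0.1,0.03,0,0,0,0,0,0.1,0.02,0,0,0,0]

```text
clock: 19.5
tool_pos: [0.5785, 0.0276, -0.0038]
orientation: [-180.0, 0.0, -86.4]
force: [3.4, 2.6, -1.2]
opening: 0.0136
gripper_force: 30.2
```

```bash
python3 -c "
from h import *
tl()"
```

```text
trunk x,y,z mm [-67.8  10.8  -3.8] yaw -86.45 F x,y,z [ 2.37 -3.52 -1.21] t 19.5 M [ 0.87 -1.12 -0.43]
```

Call:
move_arm:
  moves: [0,0.1,0.03,0,0,0,0,0,0.1,0.03,0,0,0,0]

```text
clock: 19.7
tool_pos: [0.5784, 0.0267, -0.0037]
orientation: [-179.9, 0.1, -86.5]
force: [1.4, 10.4, -0.8]
opening: 0.0137
gripper_force: 30.2
```

```bash
python3 -c "
from h import *
tl()"
```

```text
trunk x,y,z mm [-68.8  10.9  -3.7] yaw -86.45 F x,y,z [10.26 -2.03 -0.76] t 19.7 M [ 3.65 -0.84 -0.45]
```

Call:
move_arm:
  moves: [0,0.1,0.03,0,0,0,0,0,0.1,0,0,0,0,0]

```text
clock: 19.9
tool_pos: [0.5785, 0.0252, -0.0036]
orientation: [-179.9, 0.1, -86.4]
force: [1.4, 10.1, -2.3]
opening: 0.0137
gripper_force: 30.3
```

```bash
python3 -c "
from h import *
tl()"
```

```text
trunk x,y,z mm [-70.3  10.9  -3.6] yaw -86.43 F x,y,z [ 9.98 -2.01 -2.29] t 19.9 M [ 3.72 -0.85 -0.46]
```

Caught and dragging at a steady 10 N. I'll continue.

Call:
move_arm:
  moves: [0,0.15,0.01,0,0,0,0,0,0.15,0,0,0,0,0,0,0.15,0,0,0,0,0,0,0.15,0,0,0,0,0]

```text
clock: 20.3
tool_pos: [0.5788, 0.0193, -0.0036]
orientation: [-179.9, 0.1, -86.4]
force: [2.4, 10.1, -1.3]
opening: 0.0141
gripper_force: 30.3
```

```bash
python3 -c "
from h import *
tl()"
```

```text
trunk x,y,z mm [-76.2  11.   -3.6] yaw -86.43 F x,y,z [ 9.89 -3.03 -1.3 ] t 20.3 M [ 3.68 -0.87 -0.46]
```

Call:
move_arm:
  moves: [0,0.2,0,0,0,0,0,0,0.2,0,0,0,0,0,0,0.2,0,0,0,0,0]

```text
clock: 20.6
tool_pos: [0.5791, 0.0132, -0.0036]
orientation: [-179.9, 0.1, -86.4]
force: [1.7, 10.5, -0.8]
opening: 0.014
gripper_force: 30.3
```

```bash
python3 -c "
from h import *
tl()"
```

```text
trunk x,y,z mm [-82.3  11.1  -3.6] yaw -86.43 F x,y,z [10.35 -2.39 -0.8 ] t 20.6 M [ 3.61 -0.89 -0.54]
```

Call:
move_arm:
  moves: [0,0.2,0,0,0,0,0,0,0.2,0,0,0,0,0,0,0.2,0,0,0,0,0]

```text
clock: 20.9
tool_pos: [0.579, 0.0059, -0.0037]
orientation: [-180.0, 0.0, -86.4]
force: [3.4, 2.2, -1.1]
opening: 0.0138
gripper_force: 30.3
```

```bash
python3 -c "
from h import *
tl()"
```

```text
trunk x,y,z mm [-89.6  11.7  -3.7] yaw -86.43 F x,y,z [ 1.98 -3.54 -1.06] t 20.9 M [ 0.92 -1.25 -0.52]
```

Call:
move_arm:
  moves: [0,0.2,0,0,0,0,0,0,0.2,0,0,0,0,0,0,0.2,0,0,0,0,0]

```text
clock: 21.2
tool_pos: [0.5791, -0.0007, -0.0038]
orientation: [-180.0, 0.0, -86.5]
force: [3.7, 1.8, 0.2]
opening: 0.0136
gripper_force: 30.4
```

```bash
python3 -c "
from h import *
tl()"
```

```text
trunk x,y,z mm [-96.1  12.   -3.8] yaw -86.46 F x,y,z [ 1.6  -3.84  0.24] t 21.2 M [ 0.93 -1.27 -0.54]
```

Call:
move_arm:
  moves: [0,0.2,0,0,0,0,0,0,0.2,0,0,0,0,0,0,0.2,0,0,0,0,0]

```text
clock: 21.5
tool_pos: [0.5794, -0.0066, -0.0039]
orientation: [180.0, 0.0, -86.5]
force: [2.6, 2.2, -0.4]
opening: 0.014
gripper_force: 30.4
```

```bash
python3 -c "
from h import *
tl()"
```

```text
trunk x,y,z mm [-102.1   12.1   -3.9] yaw -86.45 F x,y,z [ 2.02 -2.74 -0.39] t 21.5 M [ 0.92 -1.34 -0.55]
```

```bash
cat >> h.py <<'E'
def blue(n='scene'):
    p,P,d=snap(n); h,s,v=masks(p); T=np.radians(TY); D=np.array([np.cos(T),np.sin(T)]); N=np.array([-D[1],D[0]])
    q=P[...,:2]-M; a=q@D; b=q@N
    m=(h>100)&(h<130)&(s>100)&(a>-.2)&(a<.12)&(abs(b)<.04)&(P[...,2]<.05)&(P[...,2]>0)
    if m.any(): print('blue',m.sum(),'x',np.round(np.percentile(a[m],[2,50,98])*1000,1),'y',np.round(np.percentile(b[m],[2,50,98])*1000,1),'z',np.round(np.percentile(P[m][:,2],[2,98]),4))
    else: print('no blue')
    return p,P
E
python3 -c "
from h import *
blue();tl()"
```

```text
blue 76 x [ 2.2 18.  42.5] y [-8.1 10.7 18.8] z [0.0083 0.032 ]
trunk x,y,z mm [-102.4   12.1   -3.8] yaw -86.45 F x,y,z [-0.92 -2.76 -0.04] t 21.55 M [-0.19 -1.47 -0.57]
```

Call:
move_arm:
  moves: [0,0.2,-0.03,0,0,0,0,0,0.3,0,0,0,0,0,0,0.3,0,0,0,0,0,0,0.3,0,0,0,0,0]

```text
clock: 21.95
tool_pos: [0.5804, -0.0175, -0.0039]
orientation: [180.0, 0.0, -86.4]
force: [3.1, 2.9, -1.2]
opening: 0.0141
gripper_force: 30.3
```

```bash
python3 -c "
from h import *
blue();tl()"
```

```text
blue 91 x [-8.5  7.4 32.9] y [-18.5   9.8  17.8] z [0.008  0.0325]
trunk x,y,z mm [-113.5   11.9   -3.9] yaw -86.45 F x,y,z [-0.82 -4.05 -0.04] t 22.0 M [-0.21 -1.42 -0.49]
```

Call:
move_arm:
  moves: [0,0.3,-0.02,0,0,0,0,0,0.4,-0.02,0,0,0,0,0,0.4,-0.02,0,0,0,0,0,0.4,-0.02,0,0,0,0,0,0.4,-0.02,0,0,0,0,0,0.4,-0.02,0,0,0,0]

```text
clock: 22.6
tool_pos: [0.5828, -0.0407, -0.0039]
orientation: [180.0, -0.0, -86.5]
force: [2.2, 2.3, -0.4]
opening: 0.0137
gripper_force: 30.2
```

```bash
python3 -c "
from h import *
blue();tl()"
```

```text
blue 125 x [-31.3 -12.7  10.1] y [-22.3   2.4  16.4] z [0.0071 0.0328]
trunk x,y,z mm [-136.8   10.8   -3.9] yaw -86.46 F x,y,z [-1.55 -3.25  0.19] t 22.65 M [-0.24 -1.13 -0.45]
```

Call:
move_arm:
  moves: [0,0.2,-0.05,0,0,0,0,0,0.2,-0.05,0,0,0,0,0,0.2,-0.05,0,0,0,0]

```text
clock: 22.95
tool_pos: [0.5845, -0.0464, -0.004]
orientation: [180.0, -0.0, -86.4]
force: [2.3, 0.4, -1.0]
opening: 0.0137
gripper_force: 30.0
```

```bash
python3 -c "
from h import *
blue();tl()"
```

```text
blue 132 x [-35.6 -17.7   4.5] y [-22.4   1.8  17.1] z [0.0071 0.0296]
trunk x,y,z mm [-142.3    9.4   -4. ] yaw -86.44 F x,y,z [-0.95 -2.56 -0.84] t 23.0 M [-0.13 -0.69 -0.27]
```

Call:
move_arm:
  moves: [0,0.1,-0.05,0,0,0,0,0,0.15,-0.05,0,0,0,0,0,0.15,-0.03,0,0,0,0,0,0.2,-0.02,0,0,0,0,0,0.2,0,0,0,0,0]

```text
clock: 23.5
tool_pos: [0.5864, -0.0543, -0.004]
orientation: [180.0, -0.0, -86.4]
force: [-0.1, 0.1, -0.0]
opening: 0.0139
gripper_force: 30.0
```

```bash
python3 -c "
from h import *
blue();tl()"
```

```text
blue 141 x [-40.1 -20.7   0.9] y [-21.3   0.9  25.7] z [0.0061 0.0315]
trunk x,y,z mm [-150.3    7.9   -4. ] yaw -86.45 F x,y,z [ 0.48  0.07 -0.53] t 23.55 M [ 0.02 -0.12  0.01]
```

Call:
move_arm:
  moves: [0,0.3,0,0,0,0,0,0,0.3,0,0,0,0,0,0,0.3,0,0,0,0,0,0,0,0,0,0,0,0]

```text
clock: 23.95
tool_pos: [0.5874, -0.0635, -0.0038]
orientation: [180.0, -0.0, -86.5]
force: [0.5, 0.5, -1.5]
opening: 0.0133
gripper_force: 30.0
```

```bash
python3 -c "
from h import *
blue();tl()"
```

```text
blue 132 x [-40.7 -22.3   1.9] y [-21.5   1.6  19.3] z [0.0069 0.0316]
trunk x,y,z mm [-159.1    7.7   -3.9] yaw -86.47 F x,y,z [ 0.89  0.56 -0.79] t 24.0 M [ 0.1  -0.06 -0.04]
```

The coupler is nearly out, with its far end at about +1 mm, but the ball slipped off once the wall no longer backed it. I'll re-hook and this time keep the side press on through the exit.

Call:
move_arm:
  moves: [0,0,-0.2,0,0,0,0,0,0,-0.2,0,0,0,0,0,0,0,0,0,0,0]

```text
clock: 24.3
tool_pos: [0.5919, -0.0626, -0.0038]
orientation: [-180.0, -0.0, -86.4]
force: [-0.0, 0.6, -0.4]
opening: 0.0135
gripper_force: 30.0
```

```bash
python3 -c "
from h import *
blue();tl()"
```

```text
blue 131 x [-42.3 -22.3   3.2] y [-21.4  -0.1  20. ] z [0.0077 0.0309]
trunk x,y,z mm [-158.8    3.4   -3.9] yaw -86.44 F x,y,z [ 0.55  0.62 -0.76] t 24.35 M [ 0.07 -0.03  0.03]
```

Call:
move_arm:
  moves: [0,0,-0.2,0,0,0,0,0,0,-0.2,0,0,0,0,0,0,0,0,0,0,0]

```text
clock: 24.65
tool_pos: [0.5958, -0.0624, -0.0038]
orientation: [-180.0, -0.0, -86.4]
force: [-0.1, -0.6, -0.9]
opening: 0.0136
gripper_force: 30.0
```

```bash
python3 -c "
from h import *
blue();tl()"
```

```text
blue 133 x [-42.2 -21.9   2.7] y [-20.6   0.4  19.3] z [0.007  0.0317]
trunk x,y,z mm [-158.8   -0.6   -3.8] yaw -86.45 F x,y,z [ 0.42 -0.04 -1.11] t 24.7 M [ 0.13 -0.03  0.01]
```

Call:
move_arm:
  moves: [0,-0.4,0,0,0,0,0,0,-0.6,0,0,0,0,0,0,-0.6,0,0,0,0,0,0,-0.6,0,0,0,0,0,0,-0.4,0,0,0,0,0,0,0,0,0,0,0,0]

```text
clock: 25.3
tool_pos: [0.5938, -0.0358, -0.0038]
orientation: [-180.0, 0.0, -86.4]
force: [0.3, -0.4, -1.2]
opening: 0.0138
gripper_force: 30.0
```

Call:
move_arm:
  moves: [0,0,0.2,0,0,0,0,0,0,0.3,0,0,0,0,0,0,0.3,0,0,0,0,0,0,0.1,0,0,0,0,0,0,0.1,0,0,0,0,0,0,0,0,0,0,0]

```text
clock: 25.9
tool_pos: [0.5842, -0.0373, -0.0036]
orientation: [-180.0, 0.0, -86.5]
force: [1.8, -1.8, -1.0]
opening: 0.0133
gripper_force: 30.0
```

```bash
python3 -c "
from h import *
blue();tl()"
```

```text
blue 109 x [-36.  -16.2   2.4] y [-22.9   1.1  30.4] z [0.008  0.0305]
trunk x,y,z mm [-132.9    9.2   -3.6] yaw -86.46 F x,y,z [-0.08 -1.95 -0.93] t 25.95 M [-0.08 -0.62 -0.22]
```

Call:
move_arm:
  moves: [0,0.3,0.03,0,0,0,0,0,0.3,0.03,0,0,0,0,0,0.3,0.02,0,0,0,0]

```text
clock: 26.25
tool_pos: [0.584, -0.0463, -0.0037]
orientation: [-180.0, 0.0, -86.5]
force: [2.7, 1.3, -0.6]
opening: 0.0136
gripper_force: 30.1
```

```bash
python3 -c "
from h import *
blue();tl()"
```

```text
blue 132 x [-39.6 -20.7   2.2] y [-21.    2.4  25. ] z [0.0079 0.0307]
trunk x,y,z mm [-142.4   10.1   -3.8] yaw -86.46 F x,y,z [-0.28 -2.78 -1.25] t 26.3 M [-0.22 -0.94 -0.36]
```

Call:
move_arm:
  moves: [0,0.2,0,0,0,0,0,0,0.2,0,0,0,0,0,0,0.2,0,0,0,0,0]

```text
clock: 26.6
tool_pos: [0.5838, -0.0525, -0.0039]
orientation: [180.0, -0.0, -86.4]
force: [1.9, -0.4, -1.2]
opening: 0.0139
gripper_force: 30.0
```

```bash
python3 -c "
from h import *
blue();tl()"
```

```text
blue 145 x [-41.9 -21.7   2.7] y [-20.4   3.2  20.9] z [0.0076 0.0302]
trunk x,y,z mm [-148.6   10.9   -3.9] yaw -86.44 F x,y,z [-3.41 -1.31 -0.64] t 26.65 M [-1.39 -0.45 -0.06]
```

Call:
move_arm:
  moves: [0,0.2,0.02,0,0,0,0,0,0.2,0.02,0,0,0,0,0,0.2,0.02,0,0,0,0]

```text
clock: 26.95
tool_pos: [0.5832, -0.0584, -0.004]
orientation: [180.0, -0.0, -86.4]
force: [-0.2, -0.0, -0.3]
opening: 0.0138
gripper_force: 30.0
```

```bash
python3 -c "
from h import *
blue();tl()"
```

```text
blue 135 x [-41.8 -23.7  -1.1] y [-18.1   5.   23.8] z [0.0073 0.0308]
trunk x,y,z mm [-154.2   11.5   -4. ] yaw -86.45 F x,y,z [-0.1  -0.53 -1.51] t 27.0 M [ 0.04 -0.05 -0.02]
```

Call:
move_arm:
  moves: [0,0.3,0,0,0,0,0,0,0.3,0,0,0,0,0,0,0.3,0,0,0,0,0]

```text
clock: 27.3
tool_pos: [0.5843, -0.0674, -0.0039]
orientation: [180.0, 0.0, -86.4]
force: [0.0, 0.5, -0.2]
opening: 0.0136
gripper_force: 30.0
```

```bash
python3 -c "
from h import *
blue();tl()"
```

```text
blue 138 x [-41.8 -21.2   0.8] y [-17.8   4.   24.6] z [0.0067 0.0324]
trunk x,y,z mm [-163.4   11.1   -3.8] yaw -86.46 F x,y,z [-0.84  0.26 -0.49] t 27.35 M [ 0.03 -0.11 -0.02]
```

Call:
move_arm:
  moves: [0,0.3,0,0,0,0,0,0,0.3,0,0,0,0,0]

```text
clock: 27.55
tool_pos: [0.5846, -0.0734, -0.0038]
orientation: [-180.0, 0.0, -86.4]
force: [0.9, 0.5, -0.6]
opening: 0.0138
gripper_force: 30.0
```

```bash
python3 -c "
from h import *
p,P=blue();tl()
cv2.imwrite('pics/s10.png',cv2.resize(p[175:225,235:302,::-1],(800,600),interpolation=2))"
```

```text
blue 129 x [-44.2 -23.2  -1.7] y [-16.8   6.6  24.7] z [0.0076 0.0324]
trunk x,y,z mm [-169.4   11.    -3.9] yaw -86.46 F x,y,z [ 0.08 -0.92 -1.34] t 27.6 M [ 0.   -0.07 -0.01]
```

View pics/s10.png

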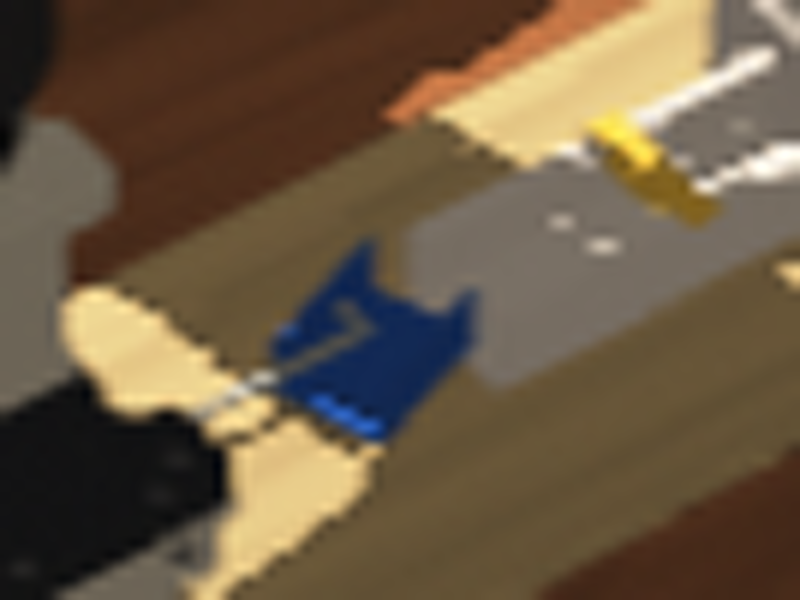

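Run:
```python
from h import *
T=np.radians(TY); D=np.array([np.cos(T),np.sin(T)]); N=np.array([-D[1],D[0]])
for n,a,b,z in [('tip +y',368,240,.029),('tip -y',475,292,.029),('near -y bottom',385,440,.009),('near -y top',385,405,.029),('near +y top',275,340,.029),('mouth -y top',475,330,.036),('mouth +y top',408,240,.036),('mouth bottom -y',500,388,.009),('far base mid',425,305,.0115),('hook tip',345,307,.021),('bend',370,328,.021)]:
    q=plane('scene',[[235+a*67/800-.5,175+b/12-.5]],z)[0]; w=q[:2]-M; print(n,np.round(q,4),np.round([w@D*1000,w@N*1000],1))
```

```text
tip +y [0.5559 0.0894 0.029 ] [-4.8 29.5]
tip -y [0.5867 0.1026 0.029 ] [ 6.5 -2.1]
near -y bottom [0.6025 0.0645 0.009 ] [-32.5 -15.5]
near -y top [0.6077 0.0607 0.029 ] [-36.7 -20.4]
near +y top [0.5734 0.0492 0.029 ] [-46.   14.5]
mouth -y top [0.6035 0.091  0.036 ] [ -6.2 -18.1]
mouth +y top [0.5672 0.0943 0.036 ] [-0.6 17.8]
mouth bottom -y [0.6032 0.1    0.009 ] [  2.9 -18.4]
far base mid [0.5697 0.0987 0.0115] [ 3.7 15.1]
hook tip [0.5667 0.0753 0.021 ] [-19.5  19.6]
bend [0.5765 0.0767 0.021 ] [-18.8   9.7]
```

The picture shows the coupler swung about 20° in front of the mouth. One wall tip, at (470,290), is still just inside the opening, and the hook lies loose within the coupler. I'll lift the pick out and set the hook behind that wall from outside, which also straightens the coupler as it draws.

Call:
move_arm:
  moves: [0,0,-0.2,0,0,0,0,0,0,-0.2,-0.5,0,0,0,0,0,0,-1.5,0,0,0,0,0,0,-1.5,0,0,0,0,0,0,-1,0,0,0,0,0,0,0,0,0,0]

```text
clock: 28.2
tool_pos: [0.5899, -0.0727, 0.0429]
orientation: [-179.8, 0.0, -86.4]
force: [0.4, 0.0, -0.6]
opening: 0.0136
gripper_force: 30.0
```

```bash
cat >> h.py <<'E'
def tw(x,y):
    T=np.radians(TY); D=np.array([np.cos(T),np.sin(T)]); N=np.array([-D[1],D[0]]); return M+(x*D+y*N)/1000
E
python3 - <<'E'
from h import *
blue();tl()
g=tw(-125.9,-58.5); print(g)
plan([*g,.041],-64.8,7,0)
E
```

```text
blue 147 x [-43.1 -21.7  -0.7] y [-16.    9.5  26.9] z [0.0069 0.0305]
trunk x,y,z mm [-168.7    6.4   41.9] yaw -86.44 F x,y,z [ 0.    0.17 -0.9 ] t 28.25 M [ 0.08 -0.06 -0.05]
[ 0.65128989 -0.02597832]
[0.0, -0.61, -0.93, 0.01, -0.0, -0.0, -0.054, 0.0, -0.56, -0.96, 0.01, -0.0, -0.0, -0.054, 0.0, -0.51, -0.99, 0.01, -0.0, -0.0, -0.054, 0.0, -0.45, -1.01, 0.01, -0.0, -0.0, -0.054, 0.0, -0.4, -1.04, 0.01, -0.0, -0.0, -0.054, 0.0, -0.34, -1.06, 0.01, -0.0, -0.0, -0.054, 0.0, -0.29, -1.07, 0.01, -0.0, -0.0, -0.054]
```

Call:
move_arm:
  moves: [0,-0.6,-0.95,0,0,0,-0.054,0,-0.55,-0.95,0,0,0,-0.054,0,-0.5,-1,0,0,0,-0.054,0,-0.45,-1,0,0,0,-0.054,0,-0.4,-1.05,0,0,0,-0.054,0,-0.35,-1.05,0,0,0,-0.054,0,-0.3,-1.05,0,0,0,-0.054,0,0,0,0,0,0,0]

```text
clock: 29.05
tool_pos: [0.6511, -0.0258, 0.04]
orientation: [179.9, 0.0, -64.7]
force: [-0.7, -0.3, -1.1]
opening: 0.0136
gripper_force: 30.0
```

Run:
```python
from h import *
tl()
p,P=blue(); T=np.radians(TY); D=np.array([np.cos(T),np.sin(T)]); N=np.array([-D[1],D[0]])
# fit coupler outline: blue pixels, top rim band, in trunk coords
h,s,v=masks(p); q=P[...,:2]-M; a=q@D*1000; b=q@N*1000; Z=P[...,2]
m=(h>100)&(h<130)&(s>100)&(a>-80)&(a<40)&(abs(b)<45)&(Z<.05)&(Z>.0)
print(rect(np.c_[a[m],b[m]]))
m2=m&(Z>.022); print(m2.sum(),rect(np.c_[a[m2],b[m2]]))
g=tw(-125.9,-58.5); plan([*g,-.004],-64.8,4,0)
```

```text
trunk x,y,z mm [-125.7  -58.3   40. ] yaw -64.7 F x,y,z [-0.28  0.74 -1.14] t 29.05 M [0.03 0.03 0.03]
no blue
(array([0., 0.]), array([0., 0.]), 0.0, [[0.0, 0.0], [0.0, 0.0], [0.0, 0.0], [0.0, 0.0]])
0 (array([0., 0.]), array([0., 0.]), 0.0, [[0.0, 0.0], [0.0, 0.0], [0.0, 0.0], [0.0, 0.0]])
[0.0, 0.01, -0.03, 1.1, 0.0, 0.0, -0.0, 0.0, 0.01, -0.03, 1.1, 0.0, 0.0, -0.0, 0.0, 0.01, -0.02, 1.1, 0.0, 0.0, -0.0, 0.0, 0.01, -0.02, 1.1, 0.0, 0.0, -0.0]
```

Call:
move_arm:
  moves: [0,0,0,0.8,0,0,0,0,0,0,1,0,0,0,0,0,0,0.8,0,0,0,0,0,0,0.4,0,0,0,0,0,0,0.3,0,0,0,0,0,0,0,0,0,0]

```text
clock: 29.7
tool_pos: [0.6504, -0.0265, 0.0076]
orientation: [180.0, 0.0, -64.8]
force: [-0.8, 0.6, -0.1]
opening: 0.014
gripper_force: 30.0
```

```bash
python3 -c "
from h import *
tl()"
```

```text
trunk x,y,z mm [-126.4  -57.6    7.6] yaw -64.8 F x,y,z [ 0.69  0.79 -0.14] t 29.7 M [ 0.05 -0.02  0.02]
```

Call:
move_arm:
  moves: [0,0,0,0.3,0,0,0,0,0,0,0,0,0,0]

```text
clock: 29.9
tool_pos: [0.6506, -0.0264, 0.0051]
orientation: [-180.0, 0.0, -64.8]
force: [-0.2, -0.1, -1.0]
opening: 0.0137
gripper_force: 30.0
```

```bash
python3 -c "
from h import *
tl()"
```

```text
trunk x,y,z mm [-126.3  -57.8    5.1] yaw -64.8 F x,y,z [-0.09  0.19 -1.  ] t 29.9 M [ 0.05 -0.   -0.01]
```

Call:
move_arm:
  moves: [0,0,0,0.3,0,0,0,0,0,0,0.3,0,0,0,0,0,0,0,0,0,0]

```text
clock: 30.2
tool_pos: [0.6503, -0.0264, -0.0013]
orientation: [180.0, 0.0, -64.8]
force: [0.7, 0.2, -0.8]
opening: 0.0135
gripper_force: 30.0
```

```bash
python3 -c "
from h import *
tl();blue()"
```

```text
trunk x,y,z mm [-126.3  -57.5   -1.3] yaw -64.8 F x,y,z [ 0.11 -0.71 -0.81] t 30.2 M [ 0.05  0.02 -0.02]
blue 9 x [-12.7  -5.9   4.6] y [-10.7  -6.9   6.7] z [0.0144 0.0322]
```

Call:
move_arm:
  moves: [0,0,0,0.2,0,0,0,0,0.2,0,0,0,0,0,0,0.3,0,0,0,0,0,0,0.3,0,0,0,0,0,0,0.3,0,0,0,0,0]

```text
clock: 30.75
tool_pos: [0.6556, -0.0366, -0.0028]
orientation: [-180.0, -0.0, -64.8]
force: [0.1, 0.1, -0.9]
opening: 0.0138
gripper_force: 30.0
```

```bash
python3 -c "
from h import *
tl();blue()"
```

```text
trunk x,y,z mm [-136.8  -62.1   -2.8] yaw -64.8 F x,y,z [ 0.13 -0.11 -0.93] t 30.75 M [ 0.08  0.03 -0.02]
blue 16 x [-26.7 -13.5  -2.4] y [-13.6  -9.8   5.6] z [0.0093 0.0296]
```

Call:
move_arm:
  moves: [0,0.3,0,0,0,0,0,0,0.3,0,0,0,0,0,0,0.3,0,0,0,0,0,0,0.3,0,0,0,0,0]

```text
clock: 31.2
tool_pos: [0.6606, -0.0475, -0.0028]
orientation: [180.0, -0.0, -64.8]
force: [0.4, 0.6, -0.5]
opening: 0.0137
gripper_force: 30.0
```

```bash
python3 -c "
from h import *
tl();blue()"
```

```text
trunk x,y,z mm [-147.9  -66.4   -2.8] yaw -64.79 F x,y,z [ 0.59 -0.4  -0.51] t 31.2 M [0.09 0.05 0.04]
blue 26 x [-33.1 -21.8  -8.6] y [-14.  -10.6  10.5] z [0.0063 0.0305]
```

Call:
move_arm:
  moves: [0,0.3,0,0,0,0,0,0,0.3,0,0,0,0,0,0,0.3,0,0,0,0,0,0,0.2,0,0,0,0,0]

```text
clock: 31.65
tool_pos: [0.6653, -0.0574, -0.0028]
orientation: [-180.0, -0.0, -64.8]
force: [0.0, 0.1, -0.8]
opening: 0.014
gripper_force: 30.0
```

```bash
python3 -c "
from h import *
tl();blue()"
```

```text
trunk x,y,z mm [-158.2  -70.5   -2.8] yaw -64.8 F x,y,z [ 0.09 -0.05 -0.78] t 31.65 M [ 0.05 -0.01 -0.  ]
blue 28 x [-41.2 -30.7 -17. ] y [-15.9 -12.2  11.7] z [0.0084 0.0306]
```

The coupler is following. I'll ease forward, lift off, and check.

Call:
move_arm:
  moves: [0,-0.3,0,0,0,0,0,0,0,0,-0.3,0,0,0,0,0,0,-1,0,0,0,0,0,0,-2,0,0,0,0,0,0,-2,0,0,0,0,0,0,-1,0,0,0,0,0,0,0,0,0,0]

```text
clock: 32.4
tool_pos: [0.6652, -0.0542, 0.0625]
orientation: [-179.8, -0.1, -64.8]
force: [0.1, 0.9, -0.6]
opening: 0.0139
gripper_force: 30.0
```

Run:
```python
from h import *
tl();blue()
g=plan([.60,-.16,.06],-84.6,5,0); plan([.5861,-.2886,.03],-84.6,4,0,g)
```

```text
trunk x,y,z mm [-154.9  -70.6   62.5] yaw -64.77 F x,y,z [ 0.93 -0.16 -0.6 ] t 32.4 M [ 0.04  0.01 -0.  ]
no blue
[0.0, 1.37, 2.06, 0.02, -0.0, 0.0, 0.069, 0.0, 1.51, 1.96, 0.02, -0.0, 0.0, 0.069, 0.0, 1.64, 1.86, 0.02, -0.0, 0.0, 0.069, 0.0, 1.76, 1.74, 0.02, -0.0, 0.0, 0.069, 0.0, 1.88, 1.61, 0.02, -0.0, 0.0, 0.069]
[0.0, 3.17, 0.65, 0.75, 0.0, 0.0, 0.0, 0.0, 3.17, 0.65, 0.75, 0.0, 0.0, 0.0, 0.0, 3.17, 0.65, 0.75, 0.0, 0.0, 0.0, 0.0, 3.17, 0.65, 0.75, 0.0, 0.0, 0.0]
```

Call:
move_arm:
  moves: [0,1.35,2.05,0,0,0,0.069,0,1.5,1.95,0,0,0,0.069,0,1.65,1.85,0,0,0,0.069,0,1.75,1.75,0,0,0,0.069,0,1.9,1.6,0,0,0,0.069,0,0,0,0,0,0,0]

```text
clock: 33.05
tool_pos: [0.5972, -0.162, 0.0589]
orientation: [179.8, 0.0, -84.8]
force: [-0.8, -1.2, -0.7]
opening: 0.0135
gripper_force: 30.0
```

Run:
```python
from h import *
p,P=blue();tl()
T=np.radians(TY); D=np.array([np.cos(T),np.sin(T)]); N=np.array([-D[1],D[0]])
h,s,v=masks(p); q=P[...,:2]-M; a=q@D*1000; b=q@N*1000; Z=P[...,2]
m=(h>100)&(h<130)&(s>100)&(a>-110)&(a<40)&(abs(b)<60)&(Z<.05)&(Z>.0)
print(m.sum(),rect(np.c_[a[m],b[m]])); m2=m&(Z>.020); print(m2.sum(),rect(np.c_[a[m2],b[m2]]))
vv,uu=np.nonzero(m); W=plane('scene',np.c_[uu,vv],.02)[:,:2]-M; print(rect(np.c_[W@D,W@N]*1000), uu.min(),uu.max(),vv.min(),vv.max())
```

```text
blue 163 x [-62.8 -40.3 -17.8] y [-15.9  14.8  28. ] z [0.0066 0.0317]
trunk x,y,z mm [-257.5    2.8   59.1] yaw -84.67 F x,y,z [ 0.17  0.65 -0.99] t 33.1 M [ 0.12 -0.11  0.04]
163 (array([-40.9765,   7.144 ]), array([44.1897, 41.6434]), 67.71, [[-68.6218032836914, -5.404399871826172], [-30.089000701904297, -21.196500778198242], [-13.331199645996094, 19.69230079650879], [-51.86399841308594, 35.484500885009766]])
58 (array([-41.1032,   5.3385]), array([40.5626, 38.566 ]), 71.68, [[-65.78479766845703, -7.8516998291015625], [-29.17449951171875, -19.976999282836914], [-16.421499252319336, 18.528600692749023], [-53.03179931640625, 30.653900146484375]])
(array([-41.3659,   7.514 ]), array([49.2437, 45.2699]), 72.9, [[-70.24140167236328, -9.36139965057373], [-26.973899841308594, -22.67620086669922], [-12.490400314331055, 24.389400482177734], [-55.75790023803711, 37.7041015625]]) 253 268 199 212
```

The coupler is completely out (x −68 to −13 mm in the trunking frame). Now I'll lay the pick back.

Call:
move_arm:
  moves: [0,2,0.15,0.3,0,0,0,0,3.5,0.2,0.9,0,0,0,0,3.5,0.2,0.9,0,0,0,0,2.5,0,0.9,0,0,0,0,1,-0.05,0,0,0,0,0,0,0,0,0,0,0]

```text
clock: 33.7
tool_pos: [0.6067, -0.2857, 0.0291]
orientation: [179.9, 0.0, -84.6]
force: [0.1, 0.3, -1.0]
opening: 0.0138
gripper_force: 30.0
```

Run:
```python
from h import *
o=st(); plan([.5861,-.2886,-.0135],-84.6,4,0)
```

```text
{'clock': 33.7, 'tool_pos': [0.6067, -0.2857, 0.0291], 'orientation': [179.9201, 0.0166, -84.5973], 'force': [0.1261, 0.3255, -1.0263], 'moment': [0.1264, -0.0682, -0.0626], 'opening': 0.0138, 'gripper_force': 29.9953}
[0.0, 0.02, 0.52, 1.06, 0.0, 0.0, 0.0, 0.0, 0.02, 0.52, 1.06, 0.0, 0.0, 0.0, 0.0, 0.02, 0.52, 1.06, 0.0, 0.0, 0.0, 0.0, 0.02, 0.52, 1.06, 0.0, 0.0, 0.0]
```

Call:
move_arm:
  moves: [0,0.05,1,0.5,0,0,0,0,0.05,1,1,0,0,0,0,0,0.1,1.2,0,0,0,0,0,0,0.8,0,0,0,0,0,0,0.4,0,0,0,0,0,0,0.2,0,0,0,0,0,0,0.1,0,0,0,0,0,0,0,0,0,0]

```text
clock: 34.5
tool_pos: [0.5863, -0.288, -0.0118]
orientation: [-180.0, -0.0, -84.5]
force: [0.3, -0.5, -0.7]
opening: 0.0136
gripper_force: 30.0
```

Run:
```python
from h import *
o=st()
```

```text
{'clock': 34.5, 'tool_pos': [0.5863, -0.288, -0.0118], 'orientation': [-179.9871, -0.0072, -84.5458], 'force': [0.2785, -0.4898, -0.7435], 'moment': [0.033, -0.0434, -0.0187], 'opening': 0.0136, 'gripper_force': 29.9952}
```

Call:
move_arm:
  moves: [0,0,0,0.1,0,0,0,0,0,0,0.1,0,0,0,0,0,0,0,0,0,0]

```text
clock: 34.8
tool_pos: [0.586, -0.288, -0.0138]
orientation: [-180.0, 0.0, -84.6]
force: [0.0, 0.2, -1.1]
opening: 0.0136
gripper_force: 30.0
```

Call:
move_arm:
  moves: [3,0,0,0,0,0,0,4.5,0,0,0,0,0,0,4.5,0,0,0,0,0,0,4.5,0,0,0,0,0,0,4.5,0,0,-1,0,0,0,4.5,0,0,-3,0,0,0,4.5,0,0,-4,0,0,0,4.5,0,0,-4,0,0,0]

```text
clock: 35.6
tool_pos: [0.5856, -0.288, 0.108]
orientation: [180.0, -0.0, -84.5]
force: [0.3, -1.0, 0.2]
opening: 0.0451
gripper_force: 0.0
```

Run:
```python
from h import *
o=st(); p,P=blue(); h,s,v=masks(p)
m=((h<6)|(h>172))&(s>150)&(v>80)&(P[...,1]<-.1)&(P[...,1]>-.45)&(P[...,0]<.63)&(P[...,0]>.53)&(P[...,2]>.0165)&(P[...,2]<.03)
print('handle',m.sum(),rect(P[m][:,:2]))
m=(h>100)&(h<130)&(s>100)&(P[...,1]>-.05)&(P[...,1]<.15)&(P[...,0]<.66)&(P[...,0]>.5)&(P[...,2]>0)&(P[...,2]<.05)
# fit model: 34x44 sleeve outline (hull) projected into picture
z=np.load('scene.npz'); T,f,c=z['T'],z['f'],z['c']; Ti=np.linalg.inv(T)
mm=np.zeros((384,512),np.uint8); mm[m]=1
def sil(x,y,th,S=4):
    R=np.array([[np.cos(th),-np.sin(th)],[np.sin(th),np.cos(th)]]); im=np.zeros((40*S,50*S),np.uint8)
    def poly(pts):
        w=np.c_[np.array(pts)[:,:2]@R.T+[x,y],.009+np.array(pts)[:,2]]; k=w@Ti[:3,:3].T+Ti[:3,3]; uv=k[:,:2]/k[:,2:]*f+c
        cv2.fillConvexPoly(im,np.round(((uv-[235,185]+.5)*S)).astype(np.int32),1)
    l,b,hh=.022,.017,.02
    poly([(-l,-b,0),(l,-b,0),(l,b,0),(-l,b,0)])
    for s_ in(-b,b): poly([(-l,s_,0),(l,s_,0),(l,s_,hh),(-l,s_,hh)])
    return cv2.resize(im.astype(np.float32),(50,40),interpolation=cv2.INTER_AREA)
tgt=mm[185:225,235:285].astype(np.float32); print('px',m.sum())
from scipy.optimize import differential_evolution as de
c0=tw(-41,6)
r=de(lambda t:np.abs(sil(*t)-tgt).sum(),[(c0[0]-.02,c0[0]+.02),(c0[1]-.02,c0[1]+.02),(np.radians(70),np.radians(140))],seed=1,maxiter=60)
print(r.fun,r.x[:2],np.degrees(r.x[2]))
```

```text
{'clock': 35.6, 'tool_pos': [0.5856, -0.288, 0.108], 'orientation': [179.9613, -0.0026, -84.5487], 'force': [0.3092, -0.9674, 0.1779], 'moment': [0.0481, -0.2228, -0.035], 'opening': 0.0451, 'gripper_force': 0.0}
blue 161 x [-62.4 -39.7 -15.6] y [-14.9  13.1  29.6] z [0.0076 0.0297]
handle 91 (array([ 0.5934, -0.3199]), array([0.0172, 0.086 ]), 4.94, [[0.5810999870300293, -0.2777999937534332], [0.5885000228881836, -0.3634999990463257], [0.6055999994277954, -0.3619999885559082], [0.5982000231742859, -0.27639999985694885]])
px 161
20.875 [0.57925364 0.05699008] 76.23644442037546
```

Run:
```python
from h import *
from scipy.optimize import differential_evolution as de
p,P,d=snap('top'); h,s,v=masks(p)
m=(h>100)&(h<130)&(s>90)&(P[...,1]>-.03)&(P[...,1]<.15)&(P[...,0]<.66)&(P[...,0]>.5)&(P[...,2]>0)&(P[...,2]<.06)
vv,uu=np.nonzero(m); print(m.sum(),uu.min(),uu.max(),vv.min(),vv.max())
z=np.load('top.npz'); T,f,c=z['T'],z['f'],z['c']; Ti=np.linalg.inv(T); u0,v0=uu.min()-8,vv.min()-8; W,H=uu.max()-u0+8,vv.max()-v0+8; S=4
def sil(x,y,th):
    R=np.array([[np.cos(th),-np.sin(th)],[np.sin(th),np.cos(th)]]); im=np.zeros((H*S,W*S),np.uint8)
    def poly(pts):
        w=np.c_[np.array(pts)[:,:2]@R.T+[x,y],.009+np.array(pts)[:,2]]; k=w@Ti[:3,:3].T+Ti[:3,3]; uv=k[:,:2]/k[:,2:]*f+c
        cv2.fillConvexPoly(im,np.round(((uv-[u0,v0]+.5)*S)).astype(np.int32),1)
    l,b,hh=.022,.017,.02
    poly([(-l,-b,0),(l,-b,0),(l,b,0),(-l,b,0)])
    for q in(-b,b): poly([(-l,q,0),(l,q,0),(l,q,hh),(-l,q,hh)])
    return cv2.resize(im.astype(np.float32),(int(W),int(H)),interpolation=cv2.INTER_AREA)
t=m[v0:v0+H,u0:u0+W].astype(np.float32)
for lo,hi in((45,93),(93,140)):
    r=de(lambda q:np.abs(sil(*q)-t).sum(),[(.55,.61),(.03,.09),(np.radians(lo),np.radians(hi))],seed=1,maxiter=60); print(r.fun,r.x[:2],np.degrees(r.x[2]))
```

```text
208 250 267 176 191
29.75 [0.58020075 0.05657042] 76.95772604071111
53.75 [0.58015261 0.05541088] 93.11256763146784
```

Run:
```python
from h import *
plan([.580,.0567,.06],-103.5,10,6)
```

```text
[6.0, -3.46, -0.23, 0.52, -0.001, -0.0, 0.033, 6.0, -3.46, -0.11, 0.53, -0.001, -0.0, 0.033, 6.0, -3.46, -0.0, 0.53, -0.001, -0.0, 0.033, 6.0, -3.46, 0.11, 0.53, -0.001, -0.0, 0.033, 6.0, -3.46, 0.23, 0.53, -0.001, -0.0, 0.033, 6.0, -3.45, 0.34, 0.53, -0.001, -0.0, 0.033, 6.0, -3.43, 0.46, 0.53, -0.001, -0.0, 0.033, 6.0, -3.42, 0.57, 0.53, -0.001, -0.0, 0.033]
[6.0, -3.4, 0.68, 0.53, -0.001, -0.0, 0.033, 6.0, -3.37, 0.79, 0.54, -0.001, -0.0, 0.033]
```

Call:
move_arm:
  moves: [6,-3.45,-0.25,0.2,0,0,0.033,6,-3.45,-0.1,0.4,0,0,0.033,6,-3.45,0,0.5,0,0,0.033,6,-3.45,0.1,0.5,0,0,0.033,6,-3.45,0.25,0.5,0,0,0.033,6,-3.45,0.35,0.5,0,0,0.033,6,-3.45,0.45,0.5,0,0,0.033,6,-3.4,0.55,0.5,0,0,0.033]

```text
clock: 36.5
tool_pos: [0.5782, -0.0101, 0.0708]
orientation: [-179.9, 0.0, -99.8]
force: [0.1, 1.0, 0.7]
opening: 0.0601
gripper_force: 0.0
```

Call:
move_arm:
  moves: [6,-3.4,0.7,0.5,0,0,0.033,6,-3.35,0.8,0.5,0,0,0.033,6,0,0,0,0,0,0,6,0,0,0,0,0,0]

```text
clock: 36.9
tool_pos: [0.5759, 0.0585, 0.0606]
orientation: [-180.0, 0.0, -103.3]
force: [-0.2, 0.6, -1.1]
opening: 0.0602
gripper_force: 0.0
```

Run:
```python
from h import *
st(); plan([.580,.0567,-.008],-103.5,4,6)
```

```text
{'clock': 36.9, 'tool_pos': [0.5759, 0.0585, 0.0606], 'orientation': [-179.9791, 0.0098, -103.3418], 'force': [-0.1683, 0.6127, -1.0644], 'moment': [0.0601, -0.0936, -0.0011], 'opening': 0.0602, 'gripper_force': 0.0}
[6.0, 0.02, -0.11, 1.71, -0.0, 0.0, 0.001, 6.0, 0.02, -0.11, 1.71, -0.0, 0.0, 0.001, 6.0, 0.02, -0.11, 1.71, -0.0, 0.0, 0.001, 6.0, 0.02, -0.11, 1.71, -0.0, 0.0, 0.001]
```

Call:
move_arm:
  moves: [6,0.1,-0.2,1.5,0,0,0,6,0,-0.2,2,0,0,0,6,0,0,1.5,0,0,0,6,0,0,1,0,0,0,6,0,0,0.5,0,0,0,6,0,0,0.35,0,0,0,6,0,0,0,0,0,0]

```text
clock: 37.6
tool_pos: [0.5799, 0.0555, -0.0078]
orientation: [-180.0, 0.0, -103.5]
force: [0.6, 0.7, -0.8]
opening: 0.0597
gripper_force: 0.0
```

Call:
move_arm:
  moves: [3,0,0,0,0,0,0,3,0,0,0,0,0,0,3,0,0,0,0,0,0,3,0,0,0,0,0,0,3,0,0,0,0,0,0]

```text
clock: 38.1
tool_pos: [0.5796, 0.0558, -0.0081]
orientation: [-180.0, 0.0, -103.5]
force: [0.2, -0.2, 1.9]
opening: 0.0337
gripper_force: 30.3
```

Call:
move_arm:
  moves: [3,0,0,-1,0,0,0,3,0,0,-2,0,0,0,3,0,0,-2.5,0,0,0,3,0,0,-2,0,0,0,3,0,0,-1,0,0,0,3,0,0,0,0,0,0]

```text
clock: 38.7
tool_pos: [0.5804, 0.056, 0.0784]
orientation: [-179.9, 0.1, -103.5]
force: [-0.1, -0.1, -1.0]
opening: 0.0339
gripper_force: 30.0
```

Run:
```python
from h import *
st(); plan([.424,-.258,.075],-90,10,3)
p,P,d=load('top'); h,s,v=masks(p); X,Y,Z=[P[...,i] for i in range(3)]
m=(h>4)&(h<18)&(s>200)&(v>60)&(Y<-.1)&(Y>-.42)&(X<.52)&(X>.3)&(Z>.036)&(Z<.055)
print(m.sum(),np.round(np.percentile(X[m],[2,50,98]),3),np.round(np.percentile(Y[m],[2,50,98]),3))
```

```text
{'clock': 38.7, 'tool_pos': [0.5804, 0.056, 0.0784], 'orientation': [-179.8557, 0.1022, -103.457], 'force': [-0.1214, -0.0639, -1.0472], 'moment': [0.0625, -0.1061, 0.0188], 'opening': 0.0339, 'gripper_force': 29.9997}
[3.0, 3.42, 0.79, 0.03, -0.0, 0.0, -0.023, 3.0, 3.4, 0.87, 0.03, -0.0, 0.0, -0.023, 3.0, 3.38, 0.95, 0.03, -0.0, 0.0, -0.023, 3.0, 3.35, 1.03, 0.03, -0.0, 0.0, -0.023, 3.0, 3.33, 1.11, 0.03, -0.0, 0.0, -0.023, 3.0, 3.3, 1.19, 0.03, -0.0, 0.0, -0.023, 3.0, 3.27, 1.26, 0.03, -0.0, 0.0, -0.023, 3.0, 3.24, 1.34, 0.03, -0.0, 0.0, -0.023]
[3.0, 3.21, 1.41, 0.03, -0.0, 0.0, -0.023, 3.0, 3.18, 1.49, 0.03, -0.0, 0.0, -0.023]Traceback (most recent call last):
  File "<stdin>", line 5, in <module>
    return _quantile_unchecked(
        a, q, axis, out, overwrite_input, method, keepdims, weights)
    return _ureduce(a,
                    func=_quantile_ureduce_func,
    ...<5 lines>...
                    overwrite_input=overwrite_input,
                    method=method)
    r = func(a, **kwargs)
    result = _quantile(arr,
                       quantiles=q,
    ...<2 lines>...
                       out=out,
                       weights=wgt)
    slices_having_nans = np.isnan(arr[-1, ...])
                                  ~~~^^^^^^^^^
IndexError: index -1 is out of bounds for axis 0 with size 0
```

Call:
move_arm:
  moves: [3,2.5,0.6,0,0,0,-0.023,3,3.4,0.85,0,0,0,-0.023,3,3.4,0.95,0,0,0,-0.023,3,3.35,1.05,0,0,0,-0.023,3,3.35,1.1,0,0,0,-0.023,3,3.3,1.2,0,0,0,-0.023,3,3.25,1.25,0,0,0,-0.023,3,3.25,1.35,0,0,0,-0.023]

```text
clock: 39.5
tool_pos: [0.4562, -0.188, 0.0757]
orientation: [179.9, 0.0, -92.9]
force: [0.6, 0.3, -0.3]
opening: 0.0339
gripper_force: 30.0
```

Run:
```python
from h import *
p,P,d=snap('scene'); h,s,v=masks(p); X,Y,Z=[P[...,i] for i in range(3)]
for lo,hi in((.036,.055),(-.003,.008)):
    m=(h>3)&(h<18)&(s>200)&(v>60)&(Y<-.1)&(Y>-.42)&(X<.52)&(X>.3)&(Z>lo)&(Z<hi)
    print(m.sum(),rect(np.c_[X[m],Y[m]]))
st(); plan([.424,-.258,.075],-90,3,3)
```

```text
218 (array([ 0.4274, -0.2607]), array([0.1588, 0.125 ]), 88.76, [[0.36309999227523804, -0.33869999647140503], [0.48809999227523804, -0.34139999747276306], [0.49160000681877136, -0.1826000064611435], [0.36660000681877136, -0.17990000545978546]])
359 (array([ 0.4244, -0.2598]), array([0.1595, 0.1255]), 88.66, [[0.3598000109195709, -0.33809998631477356], [0.4851999878883362, -0.3409999907016754], [0.48899999260902405, -0.18160000443458557], [0.3634999990463257, -0.17870000004768372]])
{'clock': 39.55, 'tool_pos': [0.4535, -0.1906, 0.0753], 'orientation': [179.7876, 0.0086, -92.8686], 'force': [-3.4138, -4.9648, -0.8753], 'moment': [-0.4611, 0.4801, -0.0435], 'opening': 0.0338, 'gripper_force': 29.9987}
[3.0, 2.29, 0.87, 0.01, 0.001, 0.0, -0.017, 3.0, 2.28, 0.91, 0.01, 0.001, 0.0, -0.017, 3.0, 2.26, 0.94, 0.01, 0.001, 0.0, -0.017]
```

Call:
move_arm:
  moves: [3,2.3,0.9,0,0,0,-0.017,3,2.3,0.9,0,0,0,-0.017,3,2.3,0.9,0,0,0,-0.017,3,0,0,0,0,0,0,3,0,0,0,0,0,0]

```text
clock: 40.05
tool_pos: [0.4276, -0.2553, 0.0758]
orientation: [179.9, 0.0, -90.1]
force: [-0.5, 0.2, -0.9]
opening: 0.0336
gripper_force: 30.0
```

Call:
move_arm:
  moves: [3,0,0,1.5,0,0,0,3,0,0,2.5,0,0,0,3,0,0,2,0,0,0,3,0,0,1.2,0,0,0,3,0,0,0.6,0,0,0,3,0,0,0.3,0,0,0,3,0,0,0,0,0,0]

```text
clock: 40.75
tool_pos: [0.4287, -0.2548, -0.0044]
orientation: [180.0, -0.0, -90.0]
force: [-0.3, -0.2, -0.0]
opening: 0.0337
gripper_force: 30.0
```

Call:
move_arm:
  moves: [3,0,0,0.4,0,0,0,3,0,0,0.3,0,0,0,3,0,0,0.1,0,0,0,3,0,0,0,0,0,0]

```text
clock: 41.15
tool_pos: [0.4284, -0.2551, -0.0123]
orientation: [-180.0, -0.0, -90.0]
force: [-1.1, 0.2, 0.2]
opening: 0.0339
gripper_force: 30.0
```

Call:
move_arm:
  moves: [4,0,0,0,0,0,0,4.8,0,0,0,0,0,0,4.8,0,0,0,0,0,0,4.8,0,0,-1,0,0,0,4.8,0,0,-3,0,0,0,4.8,0,0,-4,0,0,0,4.8,0,0,-4,0,0,0,4.8,0,0,-4,0,0,0]

```text
clock: 41.95
tool_pos: [0.4281, -0.2551, 0.1502]
orientation: [-180.0, -0.0, -90.0]
force: [0.5, -0.2, -0.3]
opening: 0.048
gripper_force: 0.0
```

Run:
```python
from h import *
st()
for n in('top','scene'):
    p,P,d=snap(n); h,s,v=masks(p); X,Y,Z=[P[...,i] for i in range(3)]
    m=(h>100)&(h<130)&(s>90)&(Y<-.15)&(Y>-.36)&(X<.51)&(X>.34)&(Z<.05)
    if m.any(): print(n,m.sum(),np.round(P[m].mean(0),3),np.round([X[m].min(),X[m].max(),Y[m].min(),Y[m].max(),Z[m].max()],3))
```

```text
{'clock': 41.95, 'tool_pos': [0.4281, -0.2551, 0.1502], 'orientation': [-179.9679, -0.0105, -89.9934], 'force': [0.452, -0.1911, -0.2643], 'moment': [0.0474, -0.2441, -0.0161], 'opening': 0.048, 'gripper_force': 0.0}
scene 157 [ 0.428 -0.255  0.012] [ 0.408  0.453 -0.275 -0.235  0.026]
```

The coupler is flat in the box and the pick is back on the mat. I'll hand in the job.

```bash
python3 -c "
from plant import ctrl
print(ctrl.close_job())"
```

```text
the job is handed in; nothing more can be done
None
```

The coupler was drawn out of the trunking with the hooked pick (about 10 N peak pull, after three slips of the hook) and now lies in the orange parts box; the pick is back in its place on the mat, and the job was handed in at about 42 s.

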